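# Restock the stain-stick rack on the laundry counter

### The arm

A 6-joint arm with a two-finger parallel gripper is mounted at the origin on the work surface. World frame = base frame: x ahead of the robot, y to its left, z up, the work surface at z = 0. Lengths are in m, angles in degrees, forces in N, time in s.
With the tool pointing down it reaches from about 0.4 to 0.825 m from the base axis. Payload 7 kg.
Tool frame: the origin (TCP) lies between the finger pads; the fingertips stand 19 mm ahead of it and the grasp point (between the pads) is the TCP (r.finger_overhang is the distance from the TCP to the fingertips, in m); z points along the fingers, y is the direction in which the jaws open and shut (so a half turn about z gives the same grasp; the last joint's range is limited). The gripper opens to 88 mm and grips with 3 to 60 N. Pads are 19 mm wide; open, the fingers measure 130 mm over their backs; the gripper's body (78 mm by 193 mm) begins 47 mm behind the grasp point.
Start: joints at [83.142, 20.546, 0.682, 0, -70.136, -16.507], TCP at [0.268, 0.62, 0.246] pointing down, gripper open.
Joint ranges: [-176.03, 176.03], [-82.01, 121.73], [-58.28, 71.71], [-173.87, 95.51], [-174.79, -0.11], [-173.66, 173.66]. Speed limits (degrees/s): [136.94, 136.94, 172.46, 180, 180, 180].

### API

Orientations are given as [roll, pitch, yaw] about the fixed x, y, z axes, in that order (R = Rz(yaw) Ry(pitch) Rx(roll)).
In Python, from plant import r, optics gives the robot as it stands. The module is installed in compiled form; this text tells all that it offers.
- The arm moves only by the tool step_arm, never from a script. Its argument "increments" is a list of rows, each an object of numbers: "tx", "ty", "tz": the shift along the world's x, y, z in mm; "ax", "ay", "az": the turn, a rotation vector about the world's x, y, z in degrees; "claw": the gripper command: -1 is shut, 1 is fully open, values between are in proportion. In form: [{"tx": .., "ty": .., "tz": .., "ax": .., "ay": .., "az": .., "claw": ..}, ...]. A call has 1 to 12 rows; each row shifts and turns the commanded pose from where the row before left it; what a row does not reach is not made up. A row lasts 1/10 s, in which the tool goes at most 50 mm and 8.59 degrees, less where a joint would pass 70% of its speed; a pose out of reach is approached as far as the arm can. A call with a gripper value outside its range is refused whole. The fingers move at their own pace and stop on an object; "newtons" is the grip in N (left out, the last holds). Time passes only in rows, so rows that do not move let the fingers close. It gives the time, the measured TCP pose, the force and the opening at its end, in the units of the state.
- r.get_state(): the state, without advancing time (a new reading comes with each control period).
- optics.capture(name): name is "scene" or "side" or "wrist"; returns a dict with "image" (480x640x3 uint8, blue, green, red), "depth" (480x640 float32, m along the optical axis (not along the pixel's ray), 0 where there is no reading), "fx", "fy", "cx", "cy" (pixels), "R" (3x3) and "t" (3): a world point X has camera coordinates R X + t. Camera axes: x right, y down, z forward; pixel columns grow to the right and rows downward; lengths in m; the calibration is good to about 2 mm. A picture is of the moment at which its call begins.
- r.close_job(): hands the job in, once; it reports no verdict.
The state is a dict: "time_s": time; "joints": joint angles; "qd": joint speeds; "joint_torque": joint torques, N m; "tcp_pos": TCP position; "eef_rot": TCP orientation; "contact_force": force on the tool from outside, world axes, zero at the start; "moment": the same for the moment, N m; "gripper_width": finger opening in m.
Only numpy, scipy, OpenCV 4.12 (cv2) and the standard library are available. Lean on these libraries where they do the work, as an engineer would, in place of code of your own. Each camera call takes 0.05 s, during which the arm holds its last target. There are 200 camera calls.

### The job

Swing the rack's retaining bar fully open, clear every spent stick (orange cap) out of the sleeves into the blue tub, and drop every fresh stick (green cap), cap end up, into an empty sleeve until it bottoms out with its black band at the mouth. Only then, with everything loaded and cleared, swing the bar closed over the caps until it rests in its catch. Leave the other things on the counter where they are.

Things in the scene. Friction and masses are not known exactly. Their poses are not given: they have to be found in the camera images.
- rack: Fixed white rack on the counter, 220 mm wide (y), 160 mm deep: four grey square sleeves in a row along y, 52 mm apart, leaning away from the robot, and a hinged steel retaining bar. Origin on the counter below the middle of the row's closed lower ends; x level, to the side the mouths lean to (roughly away from the robot), z up. Place and yaw vary
- mouth1 (a point): Mouth centre of sleeve 1 (1 to 4 from the rack's -y end to +y), 79 mm above the counter. z axis points out along the sleeve, rising 45 degrees from level towards the rack's +x; y along the row. Blind square bore 32 x 32 mm, 62 mm deep, walls 3 mm. A stick fully home has its middle 7 mm inside the mouth, its band at the mouth and 48 mm standing out
- mouth2 (a point): Mouth centre of sleeve 2 (1 to 4 from the rack's -y end to +y), 79 mm above the counter. z axis points out along the sleeve, rising 45 degrees from level towards the rack's +x; y along the row. Blind square bore 32 x 32 mm, 62 mm deep, walls 3 mm. A stick fully home has its middle 7 mm inside the mouth, its band at the mouth and 48 mm standing out
- mouth3 (a point): Mouth centre of sleeve 3 (1 to 4 from the rack's -y end to +y), 79 mm above the counter. z axis points out along the sleeve, rising 45 degrees from level towards the rack's +x; y along the row. Blind square bore 32 x 32 mm, 62 mm deep, walls 3 mm. A stick fully home has its middle 7 mm inside the mouth, its band at the mouth and 48 mm standing out
- mouth4 (a point): Mouth centre of sleeve 4 (1 to 4 from the rack's -y end to +y), 79 mm above the counter. z axis points out along the sleeve, rising 45 degrees from level towards the rack's +x; y along the row. Blind square bore 32 x 32 mm, 62 mm deep, walls 3 mm. A stick fully home has its middle 7 mm inside the mouth, its band at the mouth and 48 mm standing out
- bar (a joint): Retaining bar's hinge, rad: 0 = closed in its catch (hinge stop), lying 12 mm beyond the cap ends; grows as the bar swings up and over to the rack's +x side; 1.75 = fully open, level. Stiff: stays where left; about 1.5 N at the tab moves it. Bar: 8 mm rod, a U with arms 76 mm long, 108 mm either side of the middle. Sleeves are free only beyond 1.2. Starts closed or ajar (to 0.25)
- tab (a point): Grip point on the yellow tab at the middle of the bar, 22 mm beyond its rod, 98 mm from the hinge axis. Tab 22 mm wide along the rack's y, 8 mm thick, 34 mm long outwards from the rod. Closed it stands nearly upright, leaning 0.21 rad to the rack's -x, this point 146 mm above the counter; open it lies level, about 53 mm above it
- bar_hinge (a point): Middle of the bar's hinge line, on the rack, 50 mm above the counter. The line runs along the rack's y axis; the tab swings round it with the joint value (positive from up towards the rack's +x)
- fresh1: Fresh stain stick, white barrel, green cap, 110 mm long, 50 g: round barrel 24 mm across, domed foot, square cap 24 x 24 x 36 mm long at the other end, thin black depth band from 62 to 66 mm from the foot. Origin on the axis at mid-length; x axis from foot to cap. Starts lying on the flat blue mat right of the rack, cap roughly away from the robot. May be absent (3 or 4 are there)
- fresh2: Fresh stain stick, white barrel, green cap, 110 mm long, 50 g: round barrel 24 mm across, domed foot, square cap 24 x 24 x 36 mm long at the other end, thin black depth band from 62 to 66 mm from the foot. Origin on the axis at mid-length; x axis from foot to cap. Starts lying on the flat blue mat right of the rack, cap roughly away from the robot. May be absent (3 or 4 are there)
- fresh3: Fresh stain stick, white barrel, green cap, 110 mm long, 50 g: round barrel 24 mm across, domed foot, square cap 24 x 24 x 36 mm long at the other end, thin black depth band from 62 to 66 mm from the foot. Origin on the axis at mid-length; x axis from foot to cap. Starts lying on the flat blue mat right of the rack, cap roughly away from the robot. May be absent (3 or 4 are there)
- fresh4: Fresh stain stick, white barrel, green cap, 110 mm long, 50 g: round barrel 24 mm across, domed foot, square cap 24 x 24 x 36 mm long at the other end, thin black depth band from 62 to 66 mm from the foot. Origin on the axis at mid-length; x axis from foot to cap. Starts lying on the flat blue mat right of the rack, cap roughly away from the robot. May be absent (3 or 4 are there)
- spent1: Spent stain stick, grey barrel, orange cap, 110 mm long, 50 g: round barrel 24 mm across, domed foot, square cap 24 x 24 x 36 mm long at the other end, thin black depth band from 62 to 66 mm from the foot. Origin on the axis at mid-length; x axis from foot to cap. Starts fully home in sleeve 1. May be absent (1 or 2 are there)
- spent2: Spent stain stick, grey barrel, orange cap, 110 mm long, 50 g: round barrel 24 mm across, domed foot, square cap 24 x 24 x 36 mm long at the other end, thin black depth band from 62 to 66 mm from the foot. Origin on the axis at mid-length; x axis from foot to cap. Starts fully home in sleeve 2. May be absent (1 or 2 are there)
- spent3: Spent stain stick, grey barrel, orange cap, 110 mm long, 50 g: round barrel 24 mm across, domed foot, square cap 24 x 24 x 36 mm long at the other end, thin black depth band from 62 to 66 mm from the foot. Origin on the axis at mid-length; x axis from foot to cap. Starts fully home in sleeve 3. May be absent (1 or 2 are there)
- spent4: Spent stain stick, grey barrel, orange cap, 110 mm long, 50 g: round barrel 24 mm across, domed foot, square cap 24 x 24 x 36 mm long at the other end, thin black depth band from 62 to 66 mm from the foot. Origin on the axis at mid-length; x axis from foot to cap. Starts fully home in sleeve 4. May be absent (1 or 2 are there)
- tub: Loose open blue tub for the spent sticks, 150 x 150 mm outside, 45 mm high, walls 5 mm, 350 g, at the far right. Origin at the centre of its underside, z up
- dosing_cup: Bystander, to be left alone: clear cup, 56 mm across, 45 mm high, origin under its centre
- detergent: Bystander, to be left alone: blue bottle with an orange cap, 84 mm across, 210 mm high, origin under its centre
- carton: Bystander, to be left alone: cardboard box 70 x 130 mm, 100 mm high, origin under its centre
- clothes_peg: Bystander, to be left alone: wooden clothes peg 75 x 12 mm, 10 mm high, lying near the robot
- lint_brush: Bystander, to be left alone: brush lying on the counter near the robot
Things that resemble listed ones, but are neither listed nor needed, are in the scene too. Leave any pink look-alike of the fresh2 alone.

How it is judged (in metres and radians):
On the way, in this order (a step that is already met when the one before it is completed fails the run):
1. the bar is swung open (value of joint bar above 1.25 rad), for 0.2 s.
2. with the bar open, all fresh sticks stand home in sleeves and all spent sticks are in the tub (((distance between fresh1 and mouth1 below 0.016 m and z of fresh1 in the frame of mouth1 below -0.003 m and angle between fresh1's own x axis and vertical below 1 rad) or (distance between fresh1 and mouth2 below 0.016 m and z of fresh1 in the frame of mouth2 below -0.003 m and angle between fresh1's own x axis and vertical below 1 rad) or (distance between fresh1 and mouth3 below 0.016 m and z of fresh1 in the frame of mouth3 below -0.003 m and angle between fresh1's own x axis and vertical below 1 rad) or (distance between fresh1 and mouth4 below 0.016 m and z of fresh1 in the frame of mouth4 below -0.003 m and angle between fresh1's own x axis and vertical below 1 rad)) and ((distance between fresh2 and mouth1 below 0.016 m and z of fresh2 in the frame of mouth1 below -0.003 m and angle between fresh2's own x axis and vertical below 1 rad) or (distance between fresh2 and mouth2 below 0.016 m and z of fresh2 in the frame of mouth2 below -0.003 m and angle between fresh2's own x axis and vertical below 1 rad) or (distance between fresh2 and mouth3 below 0.016 m and z of fresh2 in the frame of mouth3 below -0.003 m and angle between fresh2's own x axis and vertical below 1 rad) or (distance between fresh2 and mouth4 below 0.016 m and z of fresh2 in the frame of mouth4 below -0.003 m and angle between fresh2's own x axis and vertical below 1 rad)) and ((distance between fresh3 and mouth1 below 0.016 m and z of fresh3 in the frame of mouth1 below -0.003 m and angle between fresh3's own x axis and vertical below 1 rad) or (distance between fresh3 and mouth2 below 0.016 m and z of fresh3 in the frame of mouth2 below -0.003 m and angle between fresh3's own x axis and vertical below 1 rad) or (distance between fresh3 and mouth3 below 0.016 m and z of fresh3 in the frame of mouth3 below -0.003 m and angle between fresh3's own x axis and vertical below 1 rad) or (distance between fresh3 and mouth4 below 0.016 m and z of fresh3 in the frame of mouth4 below -0.003 m and angle between fresh3's own x axis and vertical below 1 rad)) and ((distance between fresh4 and mouth1 below 0.016 m and z of fresh4 in the frame of mouth1 below -0.003 m and angle between fresh4's own x axis and vertical below 1 rad) or (distance between fresh4 and mouth2 below 0.016 m and z of fresh4 in the frame of mouth2 below -0.003 m and angle between fresh4's own x axis and vertical below 1 rad) or (distance between fresh4 and mouth3 below 0.016 m and z of fresh4 in the frame of mouth3 below -0.003 m and angle between fresh4's own x axis and vertical below 1 rad) or (distance between fresh4 and mouth4 below 0.016 m and z of fresh4 in the frame of mouth4 below -0.003 m and angle between fresh4's own x axis and vertical below 1 rad)) and x of spent1 in the frame of tub between -0.072 and 0.072 m and y of spent1 in the frame of tub between -0.072 and 0.072 m and z of spent1 in the frame of tub between 0 and 0.055 m and x of spent2 in the frame of tub between -0.072 and 0.072 m and y of spent2 in the frame of tub between -0.072 and 0.072 m and z of spent2 in the frame of tub between 0 and 0.055 m and x of spent3 in the frame of tub between -0.072 and 0.072 m and y of spent3 in the frame of tub between -0.072 and 0.072 m and z of spent3 in the frame of tub between 0 and 0.055 m and x of spent4 in the frame of tub between -0.072 and 0.072 m and y of spent4 in the frame of tub between -0.072 and 0.072 m and z of spent4 in the frame of tub between 0 and 0.055 m and value of joint bar above 1 rad), for 0.2 s.
At the end, for the whole second after the job is handed in: Each fresh stick is in a sleeve, cap up, foot within 4 mm of the bottom; each spent stick's middle is inside the tub, below 55 mm over its underside; the tub is upright (within 0.15 rad); the bar is within 0.06 rad of closed (((distance between fresh1 and mouth1 below 0.016 m and z of fresh1 in the frame of mouth1 below -0.003 m and angle between fresh1's own x axis and vertical below 1 rad) or (distance between fresh1 and mouth2 below 0.016 m and z of fresh1 in the frame of mouth2 below -0.003 m and angle between fresh1's own x axis and vertical below 1 rad) or (distance between fresh1 and mouth3 below 0.016 m and z of fresh1 in the frame of mouth3 below -0.003 m and angle between fresh1's own x axis and vertical below 1 rad) or (distance between fresh1 and mouth4 below 0.016 m and z of fresh1 in the frame of mouth4 below -0.003 m and angle between fresh1's own x axis and vertical below 1 rad)) and ((distance between fresh2 and mouth1 below 0.016 m and z of fresh2 in the frame of mouth1 below -0.003 m and angle between fresh2's own x axis and vertical below 1 rad) or (distance between fresh2 and mouth2 below 0.016 m and z of fresh2 in the frame of mouth2 below -0.003 m and angle between fresh2's own x axis and vertical below 1 rad) or (distance between fresh2 and mouth3 below 0.016 m and z of fresh2 in the frame of mouth3 below -0.003 m and angle between fresh2's own x axis and vertical below 1 rad) or (distance between fresh2 and mouth4 below 0.016 m and z of fresh2 in the frame of mouth4 below -0.003 m and angle between fresh2's own x axis and vertical below 1 rad)) and ((distance between fresh3 and mouth1 below 0.016 m and z of fresh3 in the frame of mouth1 below -0.003 m and angle between fresh3's own x axis and vertical below 1 rad) or (distance between fresh3 and mouth2 below 0.016 m and z of fresh3 in the frame of mouth2 below -0.003 m and angle between fresh3's own x axis and vertical below 1 rad) or (distance between fresh3 and mouth3 below 0.016 m and z of fresh3 in the frame of mouth3 below -0.003 m and angle between fresh3's own x axis and vertical below 1 rad) or (distance between fresh3 and mouth4 below 0.016 m and z of fresh3 in the frame of mouth4 below -0.003 m and angle between fresh3's own x axis and vertical below 1 rad)) and ((distance between fresh4 and mouth1 below 0.016 m and z of fresh4 in the frame of mouth1 below -0.003 m and angle between fresh4's own x axis and vertical below 1 rad) or (distance between fresh4 and mouth2 below 0.016 m and z of fresh4 in the frame of mouth2 below -0.003 m and angle between fresh4's own x axis and vertical below 1 rad) or (distance between fresh4 and mouth3 below 0.016 m and z of fresh4 in the frame of mouth3 below -0.003 m and angle between fresh4's own x axis and vertical below 1 rad) or (distance between fresh4 and mouth4 below 0.016 m and z of fresh4 in the frame of mouth4 below -0.003 m and angle between fresh4's own x axis and vertical below 1 rad)) and x of spent1 in the frame of tub between -0.072 and 0.072 m and y of spent1 in the frame of tub between -0.072 and 0.072 m and z of spent1 in the frame of tub between 0 and 0.055 m and x of spent2 in the frame of tub between -0.072 and 0.072 m and y of spent2 in the frame of tub between -0.072 and 0.072 m and z of spent2 in the frame of tub between 0 and 0.055 m and x of spent3 in the frame of tub between -0.072 and 0.072 m and y of spent3 in the frame of tub between -0.072 and 0.072 m and z of spent3 in the frame of tub between 0 and 0.055 m and x of spent4 in the frame of tub between -0.072 and 0.072 m and y of spent4 in the frame of tub between -0.072 and 0.072 m and z of spent4 in the frame of tub between 0 and 0.055 m and value of joint bar below 0.06 rad and angle between tub's own z axis and vertical below 0.15 rad); the robot touches nothing.
It fails at once if a bystander (cup, bottle, carton, clothes peg or brush) is pushed more than 40 mm from its place (distance of any of dosing_cup, detergent, carton, clothes_peg, lint_brush from where it was at the start of the episode above 0.04 m).
Of fresh1, fresh2, fresh3, fresh4 only 3 to 4 are there at a start; the rules pass over those that are not, and their reading is None.
Of spent1, spent2, spent3, spent4 only 1 to 2 are there at a start; the rules pass over those that are not, and their reading is None.
At some moment in a run one of tub may be knocked a few centimetres aside while the robot is not near it.
Once in a run the grip may slacken for a moment while it holds something.
It also fails if it takes over 210 s, if anything falls off the work surface, if the arm or the gripper's body presses on something with over 40 N, if the wrist force passes 120 N, or if a joint passes its speed limit or range.

## Working session

There is one attempt and no reset: what is moved stays moved. The work goes in short steps, Python scripts to look and compute and a tool call to move; the robot and the scene stay as the last step left them, time stands still between calls to the robot, and variables do not carry over. Pictures are saved under pics/ and viewed, about 12 in all and at most 16, crops included, and the job is handed in when it is done.

Besides the shell and the picture viewer there is one more tool, called after "Call:" in YAML: its name, and indented under it one key for each argument. step_arm: Moves the arm, as the interface text tells. Its arguments: {"type":"object","properties":{"increments":{"type":"array","items":{"type":"object","properties":{"tx":{"type":"number"},"ty":{"type":"number"},"tz":{"type":"number"},"ax":{"type":"number"},"ay":{"type":"number"},"az":{"type":"number"},"claw":{"type":"number"}}}},"newtons":{"type":"number"}},"required":["increments"]}

```bash
mkdir -p pics
cat > h.py <<'E'
import numpy as np, cv2
from plant import r, optics
def cap(n):
    c=optics.capture(n); return c
def pts(c):
    d=c["depth"]; v,u=np.mgrid[:480,:640]
    P=np.stack([(u-c["cx"])/c["fx"]*d,(v-c["cy"])/c["fy"]*d,d],-1)
    W=(P-np.array(c["t"]))@np.array(c["R"])
    W[d==0]=np.nan
    return W
E
python3 - <<'E'
from h import *
print(r.get_state(), r.finger_overhang)
for n in ("scene","side","wrist"):
    c=cap(n); cv2.imwrite(f"pics/{n}0.png",c["image"]); np.savez(f"{n}0.npz",**c); print(n,c["fx"],(-np.array(c["R"]).T@c["t"]).round(3))
E
```

```text
{'time_s': 0.0, 'joints': array([ 8.31434255e+01,  2.05911899e+01,  6.34315124e-01, -1.86262838e-02,
       -7.01367398e+01, -1.65063383e+01]), 'qd': array([-0.01028774,  0.04367542,  0.06989382,  0.02878545,  0.06364426,
        0.04242232]), 'joint_torque': array([-7.89829355e-04, -5.82722139e+01,  2.93066561e+01,  6.99742377e+00,
        6.92790709e-03, -1.52407133e-04]), 'tcp_pos': array([0.26752922, 0.61922397, 0.24463425]), 'eef_rot': array([ 1.79905268e+02, -9.81190734e-03, -2.33692477e+01]), 'contact_force': array([-0.17444888,  0.95955923,  0.10093397]), 'moment': array([ 0.02314213, -0.01772309, -0.00960758]), 'gripper_width': 0.087887192857401} 0.019
scene 546.2985132501186 [ 1.274 -0.737  1.007]
side 614.956693078458 [-0.143 -1.193  1.253]
wrist 379.0731743520728 [0.335 0.591 0.384]
```

View pics/scene0.png

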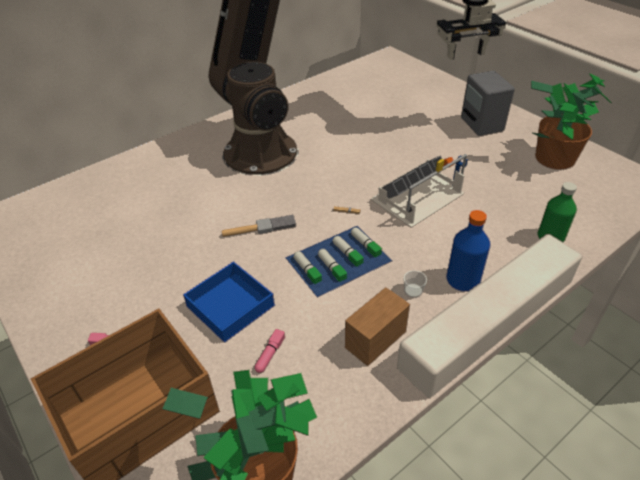

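View pics/side0.png

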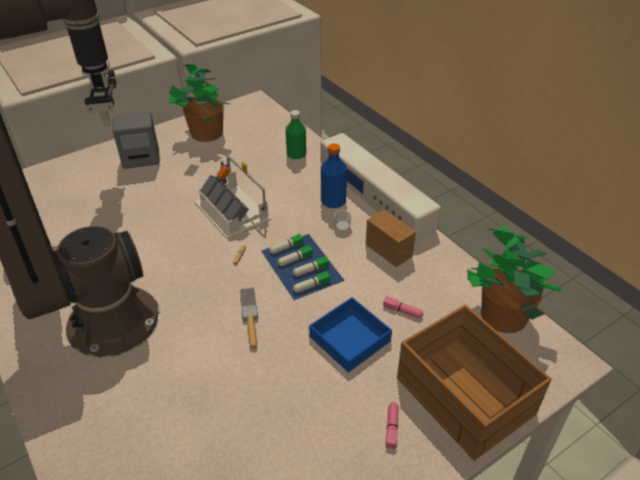

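Scene image: 4 green-capped sticks on the mat at (305-375, 235-275). The rack is at (425,185), with an orange cap at (445,160). The tub is at (229,300). Pink look-alikes are at (269,350) and (97,340), and the bottle also has an orange cap at (477,218). Next I measure and take a closer crop.

Run:
```python
from h import *
for n in ("scene","side"):
    c=np.load(f"{n}0.npz"); W=pts(c); hsv=cv2.cvtColor(c["image"],cv2.COLOR_BGR2HSV)
    for nm,lo,hi in (("green",(45,90,40),(80,255,255)),("orange",(5,180,120),(16,255,255)),("yellow",(20,150,100),(32,255,255)),("blue",(100,120,60),(125,255,255)),("steel",(0,0,0),(0,0,0))):
        m=cv2.inRange(hsv,lo,hi); k,l,s,ce=cv2.connectedComponentsWithStats(m)
        for i in range(1,k):
            if s[i,4]<12: continue
            p=W[l==i]; p=p[~np.isnan(p[:,0])]
            if len(p) and 0.2<np.median(p[:,0])<0.95 and abs(np.median(p[:,1]))<.7: print(n,nm,ce[i].round(),s[i,4],np.median(p,0).round(3),p.min(0).round(3),p.max(0).round(3))
a=cv2.resize(np.load("scene0.npz")["image"][130:230,370:500],None,fx=4.5,fy=4.5,interpolation=2)
b=cv2.resize(np.load("side0.npz")["image"][150:245,185:285],None,fx=4.7,fy=4.7,interpolation=2)
h=min(a.shape[0],b.shape[0]); s=np.hstack([a[:h],b[:h]]); s=cv2.resize(s,(800,int(h*800/s.shape[1]))); 
w=np.load("wrist0.npz")["image"]
cv2.imwrite("pics/c1.png",s)
```

```text
scene green [571. 102.] 1908 [0.628 0.684 0.192] [ 0.355  0.577 -0.032] [0.687 1.04  0.261]
scene green [558. 217.] 1148 [0.83  0.344 0.094] [0.791 0.328 0.008] [0.857 0.382 0.156]
scene green [374. 249.] 153 [ 0.57  -0.035  0.022] [ 0.548 -0.044  0.001] [ 0.585 -0.016  0.029]
scene green [356. 258.] 164 [ 0.564 -0.091  0.023] [ 0.541 -0.1    0.003] [ 0.581 -0.073  0.03 ]
scene green [339. 273.] 176 [ 0.577 -0.155  0.022] [ 0.555 -0.166  0.003] [ 0.594 -0.126  0.028]
scene green [314. 275.] 170 [ 0.544 -0.207  0.023] [ 0.514 -0.217  0.002] [ 0.561 -0.178  0.03 ]
scene green [254. 425.] 7027 [ 0.875 -0.564  0.207] [ 0.757 -0.687 -0.001] [ 0.937 -0.465  0.261]
scene green [185. 403.] 788 [ 0.787 -0.644  0.235] [ 0.757 -0.674  0.227] [ 0.819 -0.614  0.244]
scene orange [449. 160.] 22 [0.511 0.294 0.112] [0.502 0.286 0.109] [0.516 0.305 0.118]
scene orange [478. 216.] 136 [0.775 0.074 0.21 ] [0.758 0.057 0.206] [0.792 0.091 0.214]
scene yellow [440. 164.] 57 [0.542 0.219 0.151] [0.462 0.209 0.075] [0.546 0.316 0.162]
scene blue [468. 258.] 1977 [0.791 0.048 0.11 ] [0.743 0.032 0.006] [0.
[... 804 characters left out ...]
.781 -0.541  0.157] [ 0.748 -0.576  0.06 ] [ 0.87  -0.494  0.202]
side green [323. 278.] 131 [ 0.537 -0.209  0.021] [ 0.517 -0.217 -0.003] [ 0.566 -0.182  0.032]
side green [533. 313.] 96 [ 0.833 -0.669  0.113] [ 0.815 -0.684  0.103] [ 0.851 -0.653  0.124]
side orange [334. 147.] 61 [0.769 0.073 0.21 ] [0.754 0.058 0.202] [0.786 0.096 0.215]
side orange [222. 170.] 52 [0.494 0.295 0.105] [0.479 0.282 0.09 ] [0.514 0.313 0.118]
side yellow [244. 166.] 20 [0.536 0.216 0.154] [0.53 0.21 0.13] [0.541 0.233 0.162]
side blue [334. 182.] 1135 [0.753 0.051 0.101] [ 0.724  0.03  -0.002] [0.846 0.106 0.192]
side blue [350. 334.] 3413 [ 0.482 -0.405  0.009] [ 0.394 -0.493 -0.005] [ 0.559 -0.327  0.052]
```

View pics/c1.png

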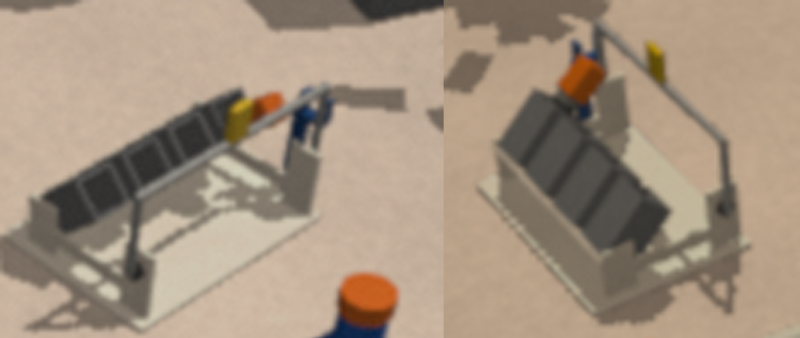

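Run:
```python
from h import *
C={n:np.load(f"{n}0.npz") for n in("scene","side")}
def ray(c,p):
    d=c["R"].T@np.array([(p[0]-c["cx"])/c["fx"],(p[1]-c["cy"])/c["fy"],1]); return -c["R"].T@c["t"],d/np.linalg.norm(d)
def tri(a,b):
    A=np.zeros((3,3));B=np.zeros(3)
    for n,p in(("scene",a),("side",b)):
        o,d=ray(C[n],p);M=np.eye(3)-np.outer(d,d);A+=M;B+=M@o
    return np.linalg.solve(A,B)
A=tri((411,186),(264,189.3));B=tri((465.3,156.4),(228.3,157.9));print("rod",A,B,B-A)
for n,ps in(("scene",[(412.5,226.8),(463.8,193),(371.5,199.8)]),("side",[(195.2,202.8),(228,237.6),(270.4,217.4)])):
    for p in ps:
        o,d=ray(C[n],p); print(n,(o+d*(.004-o[2])/d[2]).round(3))
c=np.load("wrist0.npz"); print(c["R"], c["t"])
# stick axes
W=pts(C["scene"]); im=C["scene"]["image"].astype(int)
m=(W[...,2]>.012)&(W[...,2]<.04)&(W[...,0]>.42)&(W[...,0]<.62)&(W[...,1]>-.25)&(W[...,1]<.0)
k,l,s,ce=cv2.connectedComponentsWithStats(m.astype(np.uint8))
for i in range(1,k):
    if s[i,4]>60:
        p=W[l==i];q=p[:,:2]-p[:,:2].mean(0);v=np.linalg.svd(q,full_matrices=False)[2][0]
        t=q@v; print(s[i,4],p.mean(0).round(3),np.degrees(np.arctan(v[1]/v[0])).round(1),np.ptp(t).round(3),(p[:,:2].mean(0)+v*(t.max()+t.min())/2).round(3))
```

```text
rod [0.54054296 0.11434992 0.12737132] [0.53561275 0.33184491 0.11838254] [-0.00493021  0.21749499 -0.00898878]
scene [0.563 0.116 0.004]
scene [0.556 0.331 0.004]
scene [0.408 0.108 0.004]
side [0.395 0.319 0.004]
side [0.402 0.109 0.004]
side [0.557 0.117 0.004]
[[-0.39621766 -0.9181552   0.00161168]
 [-0.88343786  0.38171282  0.27172204]
 [-0.25009821  0.10623725 -0.96237442]] [ 0.67446693 -0.03361703  0.39019836]
313 [ 0.538 -0.03   0.022] -2.9 0.111 [ 0.53  -0.029]
325 [ 0.533 -0.087  0.022] -2.5 0.111 [ 0.526 -0.087]
338 [ 0.544 -0.15   0.022] -6.5 0.111 [ 0.538 -0.149]
337 [ 0.512 -0.202  0.022] -6.1 0.11 [ 0.506 -0.202]
```

Call:
step_arm:
  increments:
    - {"tx":23.5,"ty":-40,"tz":2,"az":2.5,"claw":-1}
    - {"tx":23.5,"ty":-40,"tz":2,"az":2.5,"claw":-1}
    - {"tx":23.5,"ty":-40,"tz":2,"az":2.5,"claw":-1}
    - {"tx":23.5,"ty":-40,"tz":2,"az":2.5,"claw":-1}
    - {"tx":23.5,"ty":-40,"tz":2,"az":2.5,"claw":-1}
    - {"tx":23.5,"ty":-40,"tz":2,"az":2.5,"claw":-1}
    - {"tx":23.5,"ty":-40,"tz":2,"az":2.5,"claw":-1}
    - {"tx":23.5,"ty":-40,"tz":2,"az":2.5,"claw":-1}
    - {"tx":23.5,"ty":-40,"tz":2,"az":2.5,"claw":-1}
    - {"tx":23.5,"ty":-40,"tz":2,"az":2.5,"claw":-1}
    - {"claw":-1}
    - {"claw":-1}
  newtons: 20

```text
$.increments[0]: bad value
```

Run:
```python
from h import *
s=r.get_state(); print(s["tcp_pos"],s["eef_rot"],s["joints"].round(1))
c=cap("wrist"); cv2.imwrite("pics/w1.png",c["image"]); np.savez("w1.npz",**c)
W=pts(c); hsv=cv2.cvtColor(c["image"],cv2.COLOR_BGR2HSV)
for nm,lo,hi in (("orange",(5,180,120),(16,255,255)),("yellow",(20,150,100),(32,255,255))):
    m=cv2.inRange(hsv,lo,hi); k,l,s,ce=cv2.connectedComponentsWithStats(m)
    for i in range(1,k):
        if s[i,4]>30:
            p=W[l==i]; print(nm,ce[i].round(),s[i,4],np.nanmedian(p,0).round(3),np.nanmin(p,0).round(3),np.nanmax(p,0).round(3))
```

```text
[0.26758537 0.61933101 0.24485685] [ 1.79928864e+02 -8.37138840e-03 -2.33671783e+01] [ 83.1  20.6   0.6  -0.  -70.1 -16.5]
```

View pics/w1.png

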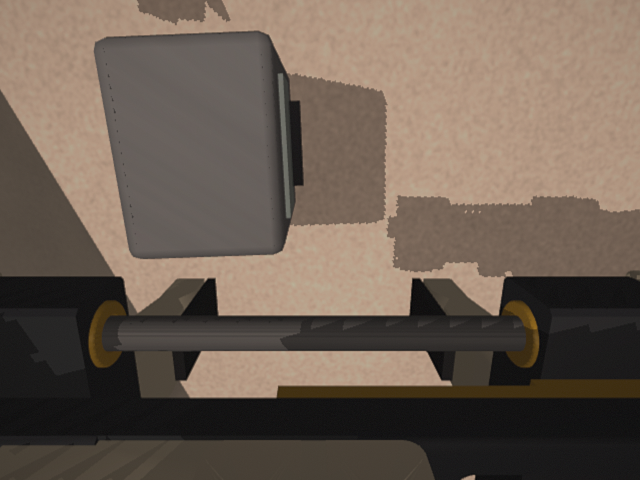

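The wrist view at the start pose shows only the grey device and the gripper fingers (bottom). The move was refused, so I'm testing the row format.

Call:
step_arm:
  increments:
    - {"tx":23.5,"ty":-40,"tz":2,"ax":0,"ay":0,"az":2.5,"claw":-0.99}
  newtons: 20

```text
time_s: 0.3
tcp_pos: [0.2896, 0.5819, 0.2457]
eef_rot: [179.9, -0.0, -20.7]
contact_force: [1.2, -0.0, -0.7]
gripper_width: 0.0839
```

Call:
step_arm:
  increments:
    - {"tx":23.5,"ty":-40,"tz":2,"ax":0,"ay":0,"az":2.5,"claw":-1}
    - {"tx":23.5,"ty":-40,"tz":2,"ax":0,"ay":0,"az":2.5,"claw":-1}
    - {"tx":23.5,"ty":-40,"tz":2,"ax":0,"ay":0,"az":2.5,"claw":-1}
    - {"tx":23.5,"ty":-40,"tz":2,"ax":0,"ay":0,"az":2.5,"claw":-1}
    - {"tx":23.5,"ty":-40,"tz":2,"ax":0,"ay":0,"az":2.5,"claw":-1}
    - {"tx":23.5,"ty":-40,"tz":2,"ax":0,"ay":0,"az":2.5,"claw":-1}
    - {"tx":23.5,"ty":-40,"tz":2,"ax":0,"ay":0,"az":2.5,"claw":-1}
    - {"tx":23.5,"ty":-40,"tz":2,"ax":0,"ay":0,"az":2.5,"claw":-1}
    - {"tx":23.5,"ty":-40,"tz":2,"ax":0,"ay":0,"az":2.5,"claw":-1}
    - {"tx":0,"ty":0,"tz":0,"ax":0,"ay":0,"az":0,"claw":-1}
    - {"tx":0,"ty":0,"tz":0,"ax":0,"ay":0,"az":0,"claw":-1}

```text
time_s: 1.4
tcp_pos: [0.5031, 0.2185, 0.2655]
eef_rot: [-180.0, 0.0, 1.5]
contact_force: [0.5, 0.4, -0.4]
gripper_width: 0.0016
```

```bash
cat >> h.py <<'E'
def look(name,cols=("orange","yellow","green"),save=None,mn=30):
    R={"orange":((4,170,90),(16,255,255)),"yellow":((20,150,80),(32,255,255)),"green":((45,90,40),(80,255,255)),"blue":((100,120,50),(125,255,255))}
    s=r.get_state(); print("tcp",s["tcp_pos"].round(4),s["eef_rot"].round(2),"j",s["joints"].round(1),"F",s["contact_force"].round(1),"w",round(s["gripper_width"],4),"t",round(s["time_s"],1))
    c=cap(name); W=pts(c); hsv=cv2.cvtColor(c["image"],cv2.COLOR_BGR2HSV)
    if save: cv2.imwrite(f"pics/{save}.png",c["image"]); np.savez(f"{save}.npz",**c)
    for nm in cols:
        m=cv2.inRange(hsv,*R[nm]); k,l,st,ce=cv2.connectedComponentsWithStats(m)
        for i in range(1,k):
            if st[i,4]>mn:
                p=W[l==i]; p=p[~np.isnan(p[:,0])]
                if len(p)>9: print(nm,ce[i].round(),st[i,4],np.median(p,0).round(3),np.percentile(p,3,0).round(3),np.percentile(p,97,0).round(3))
    return c,W
E
python3 - <<'E'
from h import *
look("wrist",save="w2")
E
```

```text
tcp [0.5031 0.2185 0.2655] [-1.80e+02  1.00e-02  1.46e+00] j [ 43.9   7.9 -13.6  -0.  -68.5  47.5] F [ 0.5  0.4 -0.4] w 0.0016 t 1.4
orange [214. 220.] 1290 [0.506 0.299 0.106] [0.483 0.288 0.095] [0.52  0.31  0.114]
yellow [308. 187.] 506 [0.541 0.223 0.159] [0.536 0.213 0.137] [0.543 0.233 0.16 ]
green [559. 148.] 1284 [ 0.566 -0.02   0.023] [ 0.549 -0.036  0.004] [ 0.582 -0.014  0.025]
green [614. 155.] 1381 [ 0.56  -0.076  0.023] [ 0.543 -0.094  0.004] [ 0.576 -0.071  0.025]
```

View pics/w2.png

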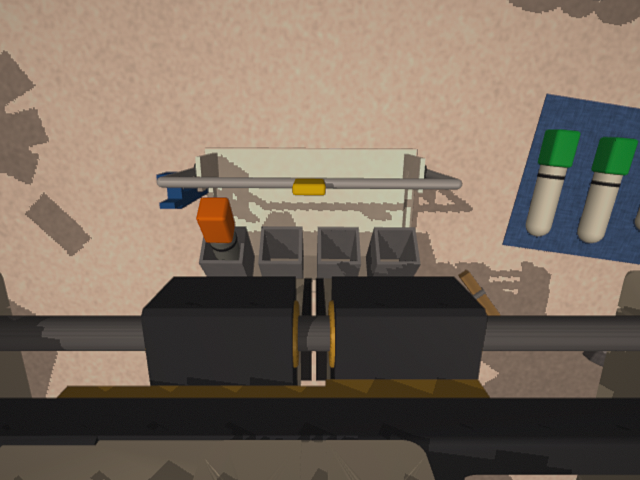

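Wrist view: orange cap at (214,220) in sleeve 4 (left), empty sleeves at (281,250), (338,250) and (393,250), yellow tab at (308,187), blue catch at (180,190). That's one spent stick and four fresh. The choice is confirmed.

Run:
```python
from h import *
c=np.load("w2.npz"); R=c["R"];o=-R.T@c["t"];W=pts(c)
def at(p,z):
    d=R.T@np.array([(p[0]-c["cx"])/c["fx"],(p[1]-c["cy"])/c["fy"],1]); return (o+d*(z-o[2])/d[2]).round(4)
for a,b in(((205,229),(247,228)),((262,228),(303,227)),((318,227),(359,227)),((369,228),(414,228))): print(at(a,.066),at(b,.066),(at(a,.066)+at(b,.066))/2)
print("plate far",at((205,149),.004),at((417,150),.004))
print("rod",at((160,182),.122),at((460,183),.122))
# depth-based far wall outer edges & rod
for u in (225,282,338,392):
    print(u,[tuple(W[v,u].round(3)) for v in (222,226,230,234)])
for u in (250,380): print([tuple(W[v,u].round(3)) for v in (180,182,184,186)])
```

```text
[0.4858 0.3181 0.066 ] [0.4878 0.2794 0.066 ] [0.4868  0.29875 0.066  ]
[0.4882 0.2656 0.066 ] [0.4901 0.2278 0.066 ] [0.48915 0.2467  0.066  ]
[0.4905 0.214  0.066 ] [0.4914 0.1763 0.066 ] [0.49095 0.19515 0.066  ]
[0.4907 0.167  0.066 ] [0.4918 0.1256 0.066 ] [0.49125 0.1463  0.066  ]
plate far [0.5545 0.3316 0.004 ] [0.5592 0.1132 0.004 ]
rod [0.5362 0.3335 0.122 ] [0.5412 0.1105 0.122 ]
225 [(np.float64(0.504), np.float64(0.289), np.float64(0.112)), (np.float64(0.5), np.float64(0.29), np.float64(0.108)), (np.float64(0.496), np.float64(0.291), np.float64(0.105)), (np.float64(0.492), np.float64(0.292), np.float64(0.102))]
282 [(np.float64(0.48), np.float64(0.252), np.float64(0.006)), (np.float64(0.49), np.float64(0.247), np.float64(0.066)), (np.float64(0.487), np.float64(0.247), np.float64(0.066)), (np.float64(0.481), np.float64(0.248), np.float64(0.058))]
338 [(np.float64(0.481), np.float64(0.191), np.float64(0.005)), (np.float64(0.477), np.float64(0.191), np.float64(0.005)), (np.float64(0.488), np.float64(0.195), np.float64(0.064)), (np.float64(0.483), np.float64(0.195), np.float64(0.06))]
392 [(np.float64(0.482), np.float64(0.133), np.float64(0.005)), (np.float64(0.478), np.float64(0.133), np.float64(0.006)), (np.float64(0.49), np.float64(0.146), np.float64(0.067)), (np.float64(0.484), np.float64(0.144), np.float64(0.06))]
[(np.float64(0.54), np.float64(0.265), np.float64(0.13)), (np.float64(0.539), np.float64(0.265), np.float64(0.131)), (np.float64(0.537), np.float64(0.266), np.float64(0.129)), (np.float64(0.536), np.float64(0.266), np.float64(0.128))]
[(np.float64(0.543), np.float64(0.171), np.float64(0.129)), (np.float64(0.541), np.float64(0.171), np.float64(0.129)), (np.float64(0.54), np.float64(0.171), np.float64(0.128)), (np.float64(0.538), np.float64(0.171), np.float64(0.129))]
```

Call:
step_arm:
  increments:
    - {"tx":0,"ty":1,"tz":-36,"ax":0,"ay":0,"az":0,"claw":-1}
    - {"tx":0,"ty":1,"tz":-36,"ax":0,"ay":0,"az":0,"claw":-1}
    - {"tx":0,"ty":1,"tz":-36,"ax":0,"ay":0,"az":0,"claw":-1}
    - {"tx":10,"ty":0,"tz":0,"ax":0,"ay":0,"az":0,"claw":-1}
    - {"tx":9,"ty":0,"tz":-1,"ax":0,"ay":0,"az":0,"claw":-1}
    - {"tx":11,"ty":0,"tz":0,"ax":0,"ay":0,"az":0,"claw":-1}
    - {"tx":11,"ty":0,"tz":-2,"ax":0,"ay":0,"az":0,"claw":-1}
    - {"tx":11,"ty":0,"tz":-3,"ax":0,"ay":0,"az":0,"claw":-1}
    - {"tx":10,"ty":0,"tz":-4,"ax":0,"ay":0,"az":0,"claw":-1}
    - {"tx":10,"ty":0,"tz":-5.5,"ax":0,"ay":0,"az":0,"claw":-1}
    - {"tx":8.5,"ty":0,"tz":-6.5,"ax":0,"ay":0,"az":0,"claw":-1}
    - {"tx":8,"ty":0,"tz":-7.5,"ax":0,"ay":0,"az":0,"claw":-1}

```text
time_s: 2.65
tcp_pos: [0.5921, 0.2225, 0.1275]
eef_rot: [180.0, -0.0, 1.6]
contact_force: [0.3, 0.5, 0.7]
gripper_width: 0.0004
```

Call:
step_arm:
  increments:
    - {"tx":7,"ty":0,"tz":-8.5,"ax":0,"ay":0,"az":0,"claw":-1}
    - {"tx":6,"ty":0,"tz":-9,"ax":0,"ay":0,"az":0,"claw":-1}
    - {"tx":5,"ty":0,"tz":-10,"ax":0,"ay":0,"az":0,"claw":-1}
    - {"tx":3,"ty":0,"tz":-10.5,"ax":0,"ay":0,"az":0,"claw":-1}
    - {"tx":2,"ty":0,"tz":-10.5,"ax":0,"ay":0,"az":0,"claw":-1}
    - {"tx":0,"ty":0,"tz":-2,"ax":0,"ay":0,"az":0,"claw":-1}
    - {"tx":0,"ty":0,"tz":0,"ax":0,"ay":0,"az":0,"claw":-1}

```text
time_s: 3.35
tcp_pos: [0.6138, 0.2224, 0.0769]
eef_rot: [180.0, 0.1, 1.6]
contact_force: [-0.2, 0.0, 0.2]
gripper_width: 0.0004
```

View after.

Call:
step_arm:
  increments:
    - {"tx":0,"ty":0,"tz":40,"ax":0,"ay":0,"az":0,"claw":-1}
    - {"tx":-5,"ty":0,"tz":45,"ax":0,"ay":0,"az":0,"claw":0}
    - {"tx":-25,"ty":0,"tz":40,"ax":0,"ay":0,"az":0,"claw":0}
    - {"tx":-40,"ty":0,"tz":30,"ax":0,"ay":0,"az":0,"claw":0}
    - {"tx":-40,"ty":0,"tz":30,"ax":0,"ay":0,"az":0,"claw":0}
    - {"tx":0,"ty":0,"tz":0,"ax":0,"ay":0,"az":0,"claw":0}
    - {"tx":0,"ty":0,"tz":0,"ax":0,"ay":0,"az":0,"claw":0}

```text
time_s: 4.05
tcp_pos: [0.5036, 0.223, 0.2645]
eef_rot: [-179.8, -0.2, 1.7]
contact_force: [-0.1, 0.4, -1.3]
gripper_width: 0.0414
```

Run:
```python
from h import *
look("wrist",save="w3")
look("scene",("orange","yellow"),mn=10)
```

```text
tcp [0.5036 0.223  0.2645] [-1.7985e+02 -1.5000e-01  1.7100e+00] j [ 44.3   8.  -13.6  -0.  -68.1  47.5] F [-0.1  0.4 -1.3] w 0.0414 t 4.0
orange [220. 221.] 1286 [0.507 0.299 0.106] [0.484 0.289 0.095] [0.52  0.31  0.114]
yellow [317.  63.] 1022 [0.632 0.225 0.057] [0.617 0.215 0.055] [0.646 0.234 0.058]
green [565. 150.] 1305 [ 0.566 -0.02   0.023] [ 0.549 -0.036  0.005] [ 0.582 -0.014  0.025]
green [620. 158.] 1354 [ 0.559 -0.076  0.023] [ 0.543 -0.093  0.004] [ 0.576 -0.071  0.025]
tcp [0.5039 0.2227 0.2631] [-1.7994e+02 -4.0000e-02  1.6700e+00] j [ 44.2   8.2 -13.6  -0.  -68.1  47.5] F [0.3 0.3 0.4] w 0.0425 t 4.1
orange [446. 162.] 96 [0.507 0.289 0.103] [0.487 0.283 0.088] [0.52  0.304 0.116]
orange [477. 217.] 188 [0.777 0.069 0.21 ] [0.761 0.057 0.199] [0.791 0.088 0.213]
yellow [462. 208.] 62 [0.633 0.22  0.057] [0.619 0.211 0.053] [0.646 0.231 0.061]
```

View pics/w3.png

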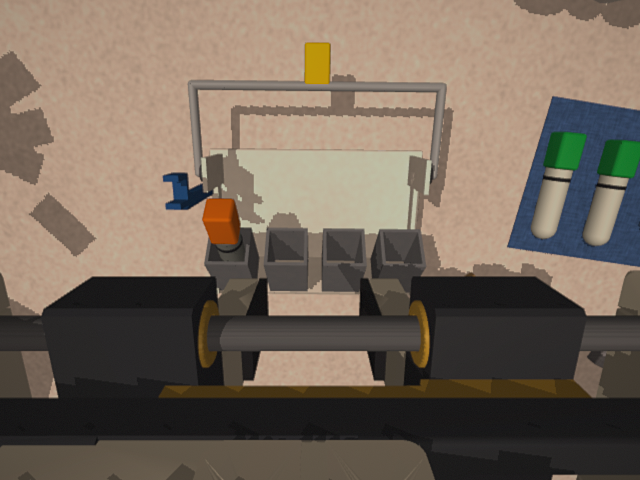

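View: the bar is level behind the rack, tab at (317,63). The orange cap at (221,221) in sleeve 4 is now free. Next I tilt to the 45° pre-grasp.

Call:
step_arm:
  increments:
    - {"tx":-11,"ty":13,"tz":-17.5,"ax":0,"ay":-7.5,"az":0,"claw":0}
    - {"tx":-11,"ty":13,"tz":-17.5,"ax":0,"ay":-7.5,"az":0,"claw":0}
    - {"tx":-11,"ty":13,"tz":-17.5,"ax":0,"ay":-7.5,"az":0,"claw":0}
    - {"tx":-11,"ty":13,"tz":-17.5,"ax":0,"ay":-7.5,"az":0,"claw":0}
    - {"tx":-11,"ty":13,"tz":-17.5,"ax":0,"ay":-7.5,"az":0,"claw":0}
    - {"tx":-11,"ty":13,"tz":-17.5,"ax":0,"ay":-7.5,"az":0,"claw":0}
    - {"tx":0,"ty":0,"tz":0,"ax":0,"ay":0,"az":0,"claw":0}
    - {"tx":0,"ty":0,"tz":0,"ax":0,"ay":0,"az":0,"claw":0}

```text
time_s: 4.95
tcp_pos: [0.4839, 0.2751, 0.2059]
eef_rot: [176.4, -33.6, 0.8]
contact_force: [1.3, -0.5, 0.3]
gripper_width: 0.0438
```

Run:
```python
from h import *
look("wrist",save="w4")
```

```text
tcp [0.4839 0.2751 0.2059] [176.45 -33.61   0.79] j [ 57.7   0.5 -56.7  64.2 -33.5 -23.3] F [ 1.3 -0.5  0.3] w 0.0438 t 5.0
orange [275. 298.] 720 [0.506 0.295 0.11 ] [0.492 0.289 0.102] [0.519 0.302 0.188]
yellow [357. 169.] 748 [0.631 0.225 0.057] [0.617 0.215 0.055] [0.646 0.235 0.058]
green [213.  31.] 4235 [0.788 0.364 0.051] [0.784 0.336 0.007] [0.81  0.397 0.087]
green [603. 249.] 1330 [ 0.565 -0.017  0.023] [ 0.549 -0.035  0.004] [ 0.581 -0.014  0.025]
```

View pics/w4.png

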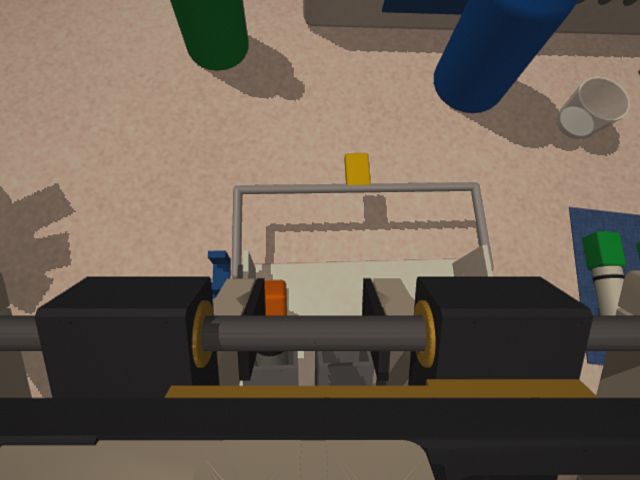

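The tilt stalled on joint 3's limit (-56.7 of -58.3). I'll fit a simple kinematic model to the logged poses, to choose tilts the arm can reach.

```bash
cat > kin.py <<'E'
import numpy as np
from scipy.optimize import least_squares
from scipy.spatial.transform import Rotation as Ro
D=[([83.1425,20.591,.634,-.0186,-70.137,-16.506],[.2675,.6192,.2446],[179.905,-.01,-23.369]),
([43.9,7.9,-13.6,0,-68.5,47.5],[.5031,.2185,.2655],[180,.01,1.46]),
([44.3,8.0,-13.6,0,-68.1,47.5],[.5036,.2230,.2645],[-179.85,-.15,1.71]),
([57.7,.5,-56.7,64.2,-33.5,-23.3],[.4839,.2751,.2059],[176.45,-33.61,.79])]
def fk(q,p,s4=1):
    z0,a1,d,L1,e,L2,L3,o1,o6=p[:9]
    q=np.radians(q); E=Ro.from_euler
    R=E('z',q[0]+o1); x=np.array([0,0,z0])+R.apply([a1,d,0])
    R=R*E('y',q[1]); x=x+R.apply([0,0,L1])
    R=R*E('y',-q[2]); x=x+R.apply([L2,0,e])   # forearm along x
    R=R*E('x',s4*q[3])
    R=R*E('y',-q[4]); x=x+R.apply([L3,0,0])    # J5=-70: pitch down
    R=R*E('x',q[5]+o6)
    return x,R
# tool frame: z=local x ; fixed map
def err(p,s4):
    out=[]
    for q,t,e in D:
        x,R=fk(q,p,s4); T=Ro.from_euler('xyz',e,degrees=True)
        A=R.as_matrix(); M=np.c_[-A[:,2],A[:,1],A[:,0]]  # tool x,y,z
        out+=list(x-t); out+=list((M-T.as_matrix()).ravel()*.1)
    return np.array(out)
E
python3 - <<'E'
from kin import *
for s4 in(1,-1):
  for s in np.linspace(-3,3,7):
   for o1 in (0,-.35):
    f=least_squares(err,[.4,.05,0 if o1 else -.19,.4,0,.4,.2,o1,s],args=(s4,)); print(s4,round(f.cost*1e6,2),f.x.round(3)) if f.cost<1e-2 else 0
E
sed -i "s/q\[5\]+o6/-q[5]+o6/" kin.py
python3 - <<'E'
from kin import *
best=[]
for s4 in(1,-1):
  for s in np.linspace(-3,3,7):
   for o1 in (0,-.35):
    f=least_squares(err,[.4,.05,0 if o1 else -.19,.4,0,.4,.2,o1,s],args=(s4,)); best.append((f.cost,s4,f.x))
best.sort(key=lambda b:b[0])
for b in best[:3]: print(b[0],b[1],b[2].round(3)); print((err(b[2],b[1]).reshape(-1,12)*1000).round(1)[:, :3])
E
```

```text
3.233275156958164e-05 -1 [-2.79e-01  2.96e-01 -1.92e-01  6.18e-01  1.21e-01  9.60e-02  1.42e-01
  1.00e-03 -1.57e+00]
[[-0.3 -1.6 -6.2]
 [ 0.9  0.5  2.9]
 [ 0.3  0.9  3.5]
 [ 0.  -0.2 -0.2]]
3.233275156958204e-05 -1 [-2.79e-01  2.96e-01 -1.92e-01  6.18e-01  1.21e-01  9.60e-02  1.42e-01
  1.00e-03 -1.57e+00]
[[-0.3 -1.6 -6.2]
 [ 0.9  0.5  2.9]
 [ 0.3  0.9  3.5]
 [ 0.  -0.2 -0.2]]
3.2332751569583107e-05 -1 [-2.790e-01  2.960e-01 -1.920e-01  6.180e-01  1.210e-01  9.600e-02
  1.420e-01  1.000e-03  4.714e+00]
[[-0.3 -1.6 -6.2]
 [ 0.9  0.5  2.9]
 [ 0.3  0.9  3.5]
 [ 0.  -0.2 -0.2]]
```

Rotation structure fits, with a 0.19 m lateral offset, but the lengths need more data. I'll take two useful poses on the way to the mat.

Call:
step_arm:
  increments:
    - {"tx":5,"ty":-30,"tz":25,"ax":0,"ay":6.7,"az":0,"claw":0}
    - {"tx":5,"ty":-30,"tz":25,"ax":0,"ay":6.7,"az":0,"claw":0}
    - {"tx":5,"ty":-30,"tz":25,"ax":0,"ay":6.7,"az":0,"claw":0}
    - {"tx":5,"ty":-30,"tz":25,"ax":0,"ay":6.7,"az":0,"claw":0}
    - {"tx":5,"ty":-30,"tz":25,"ax":0,"ay":6.7,"az":0,"claw":0}
    - {"tx":5,"ty":-30,"tz":25,"ax":0,"ay":0,"az":0,"claw":0}
    - {"tx":0,"ty":0,"tz":0,"ax":0,"ay":0,"az":0,"claw":0}

```text
time_s: 5.7
tcp_pos: [0.5262, 0.125, 0.3366]
eef_rot: [175.5, -10.9, -0.5]
contact_force: [-0.1, -0.5, -0.1]
gripper_width: 0.044
```

```bash
cat > log.py <<'E'
from plant import r
s=r.get_state(); open("log.txt","a").write(repr((s["joints"].tolist(),s["tcp_pos"].tolist(),s["eef_rot"].tolist()))+"\n"); print(s["joints"].round(2),s["tcp_pos"].round(4),s["eef_rot"].round(2))
E
python3 log.py
```

```text
[ 41.38  -0.54 -19.26  11.59 -66.55  43.49] [0.5262 0.125  0.3366] [175.52 -10.92  -0.52]
```

Call:
step_arm:
  increments:
    - {"tx":0,"ty":-45,"tz":-10,"ax":0,"ay":7.5,"az":0,"claw":0}
    - {"tx":0,"ty":-45,"tz":-10,"ax":0,"ay":7.5,"az":0,"claw":0}
    - {"tx":0,"ty":-45,"tz":-10,"ax":0,"ay":7.5,"az":0,"claw":0}
    - {"tx":0,"ty":-45,"tz":-10,"ax":0,"ay":7.5,"az":0,"claw":0}
    - {"tx":0,"ty":0,"tz":0,"ax":0,"ay":0,"az":0,"claw":0}

```text
time_s: 6.2
tcp_pos: [0.5243, -0.0575, 0.2861]
eef_rot: [175.1, 20.2, -0.6]
contact_force: [0.1, 0.3, -1.7]
gripper_width: 0.0435
```

```bash
python3 log.py
```

```text
[ 14.71  17.53  -1.23  -0.48 -91.99  75.59] [ 0.5243 -0.0575  0.2861] [175.08  20.19  -0.64]
```

Call:
step_arm:
  increments:
    - {"tx":0,"ty":-10,"tz":-45,"ax":0,"ay":0,"az":0,"claw":0}
    - {"tx":0,"ty":-10,"tz":-45,"ax":0,"ay":0,"az":0,"claw":0}
    - {"tx":0,"ty":0,"tz":-45,"ax":0,"ay":0,"az":0,"claw":0}
    - {"tx":0,"ty":0,"tz":0,"ax":0,"ay":0,"az":0,"claw":0}

```text
time_s: 6.6
tcp_pos: [0.5203, -0.0738, 0.1523]
eef_rot: [175.1, 19.9, -0.4]
contact_force: [-0.4, -0.3, -0.4]
gripper_width: 0.0436
```

```bash
python3 log.py
cat >> kin.py <<'E'
try:
    D+=[eval(l) for l in open("log.txt")]
except FileNotFoundError: pass
E
python3 - <<'E'
from kin import *
best=[]
for z0 in(.2,.4):
  for a in (0,.1):
    f=least_squares(err,[z0,a,-.19,.4,0,.4,.2,0,-1.57],args=(-1,)); best.append((f.cost,-1,f.x))
best.sort(key=lambda b:b[0])
for b in best[:2]: print(b[0],b[1],b[2].round(4)); print((err(b[2],b[1]).reshape(-1,12)*1000).round(1))
np.save("kp.npy",best[0][2])
E
```

```text
[ 13.43  22.84 -11.99   0.12 -75.6   76.98] [ 0.5203 -0.0738  0.1523] [175.1   19.86  -0.4 ]
0.005801922976770168 -1 [ 0.1255  0.2276 -0.1911  0.4243  0.0638  0.2232  0.2533  0.0099 -1.561 ]
[[-11.  -35.8   8.6   0.    0.    0.    0.   -0.   -0.    0.   -0.    0. ]
 [ -0.3   7.3   4.5   0.   -0.1   0.   -0.1  -0.    0.    0.   -0.   -0. ]
 [ -0.9   7.7   5.   -0.    0.2   0.1   0.2   0.    0.1   0.1  -0.1   0. ]
 [ 32.4 -42.8 -19.7  -0.    0.3   0.1   0.   -0.    0.5   0.1  -0.4   0. ]
 [-11.9  17.6 -46.   -0.    0.    0.1  -0.   -0.    0.2   0.1  -0.2  -0. ]
 [  5.5   6.4  -4.2   0.    0.1   0.1  -0.    0.   -0.3   0.1   0.3  -0. ]
 [ 34.   14.4  51.7   0.    0.1   0.1  -0.    0.   -0.3   0.1   0.3   0. ]]
0.005801922976811715 -1 [ 0.1255  0.2276 -0.1911  0.4243  0.0638  0.2232  0.2533  0.0099 -1.561 ]
[[-11.  -35.8   8.6   0.    0.    0.    0.   -0.   -0.    0.   -0.    0. ]
 [ -0.3   7.3   4.5   0.   -0.1   0.   -0.1  -0.    0.    0.   -0.   -0. ]
 [ -0.9   7.7   5.   -0.    0.2   0.1   0.2   0.    0.1   0.1  -0.1   0. ]
 [ 32.4 -42.8 -19.7  -0.    0.3   0.1   0.   -0.    0.5   0.1  -0.4   0. ]
 [-11.9  17.6 -46.   -0.    0.    0.1  -0.   -0.    0.2   0.1  -0.2  -0. ]
 [  5.5   6.4  -4.2   0.    0.1   0.1  -0.    0.   -0.3   0.1   0.3  -0. ]
 [ 34.   14.4  51.7   0.    0.1   0.1  -0.    0.   -0.3   0.1   0.3   0. ]]
```

```bash
cat >> kin.py <<'E'
E_=Ro.from_euler
def chain(q):
    q=np.radians(q)
    R1=E_('z',q[0]);R2=R1*E_('y',q[1]);R3=R2*E_('y',-q[2]);R4=R3*E_('x',-q[3]);R5=R4*E_('y',-q[4]);R6=R5*E_('x',-q[5]-np.pi/2)
    return R1,R2,R3,R4,R5,R6
def cols(q):
    R1,R2,R3,R4,R5,R6=[a.as_matrix() for a in chain(q)]
    # v0z, v1(x,y), v2(x,z), v3(x,z), v4? , v5(x,z) , v5y
    return np.c_[[0,0,1],R1[:,0],R1[:,1],R2[:,0],R2[:,2],R3[:,2],R3[:,0],R4[:,1],R4[:,2],R5[:,0],R5[:,2]]
def tool(R6):
    A=R6.as_matrix(); return np.c_[-A[:,2],A[:,1],A[:,0]]
def lin(lam=1e-4,use=None):
    A=np.vstack([cols(q) for q,_,_ in D]);b=np.concatenate([t for _,t,_ in D])
    n=A.shape[1]; x=np.linalg.solve(A.T@A+lam*np.eye(n),A.T@b); return x,(A@x-b).reshape(-1,3)
E
python3 - <<'E'
from kin import *
for l in(1e-3,1e-5,1e-7):
    x,res=lin(l); print(l,x.round(3)); print((res*1000).round(1))
E
```

```text
0.001 [ 0.197  0.005 -0.009  0.005  0.589  0.005  0.451 -0.183 -0.001  0.352
  0.003]
[[-0.2 -2.9 -0.1]
 [ 0.5 -0.2  0.7]
 [ 0.3  0.6  0.9]
 [ 0.2 -0.   0. ]
 [-0.2  1.1 -1. ]
 [ 0.1 -0.2 -1.7]
 [ 1.3  0.2  1. ]]
1e-05 [ 0.199  0.     0.001 -0.     0.602 -0.     0.464 -0.192 -0.     0.359
 -0.   ]
[[ 0.  -0.1 -0. ]
 [ 0.2 -0.4  0.1]
 [-0.   0.5  0.2]
 [ 0.   0.   0. ]
 [-0.1 -0.1 -0.2]
 [ 0.1  0.   0. ]
 [-0.1 -0.  -0. ]]
1e-07 [ 0.199  0.     0.001 -0.001  0.602 -0.     0.464 -0.192 -0.     0.359
 -0.   ]
[[ 0.  -0.  -0. ]
 [ 0.2 -0.4  0.1]
 [-0.   0.5  0.2]
 [ 0.   0.   0. ]
 [-0.1 -0.1 -0.2]
 [ 0.1  0.   0. ]
 [-0.1 -0.  -0.1]]
```

Kinematics fit to under 0.5 mm. Now I check which tilts are feasible at the sleeves and at the mat.

```bash
cat >> kin.py <<'E'
LO=np.array([-176,-82,-58.28,-173.87,-174.79,-173.66]);HI=np.array([176,121.7,71.7,95.5,-.11,173.66])
KX=lin(1e-5)[0]
def pose(q): return cols(q)@KX, tool(chain(q)[5])
def tgt(tilt,yaw=1.4,phi=0):
    # tool down, yaw, tilt deg about own y (+: points forward/out), then phi deg about tool x
    R=E_('z',yaw,degrees=True)*E_('x',180,degrees=True)
    return (E_('z',yaw,degrees=True)*E_('y',-tilt,degrees=True)*E_('x',180,degrees=True)*E_('x',phi,degrees=True)).as_matrix()
def ik(p,M,q0,m=2):
    f=lambda q:np.r_[(pose(q)[0]-p)*10,(pose(q)[1]-M).ravel()]
    s=least_squares(f,np.clip(q0,LO+m+.1,HI-m-.1),bounds=(LO+m,HI-m),x_scale=30); return s.x,np.linalg.norm(s.fun)
E
python3 - <<'E'
from kin import *
Q0=[[45,8,-13,0,-68,47],[58,0,-57,64,-33,-23],[13,23,-12,0,-75,77],[0,20,-20,-150,-75,0],[80,0,-40,90,-60,-60],[10,0,-40,-90,-60,100],[20,20,-20,-80,-70,150]]
def best(p,M):
    b=None
    for q in Q0:
        x,e=ik(p,M,q)
        if b is None or e<b[1]-1e-4: b=(x,e)
    return b
for y in(.144,.3):
  for t in(0,15,25,35,45):
    x,e=best([.50,y,.10],tgt(t)); print("sleeve",y,t,round(e,3),x.round(0))
for y in(-.03,-.2):
  for t in(0,-15,-25,-35,-45):
    x,e=best([.56,y,.03],tgt(t,-4)); print("mat",y,t,round(e,3),x.round(0))
E
```

```text
sleeve 0.144 0 0.0 [ 38.  14. -29.  -0. -46.  54.]
sleeve 0.144 15 0.0 [ 43.   7. -51.  26. -23.  25.]
sleeve 0.144 25 0.174 [ 40.   6. -56.  40. -17.  13.]
sleeve 0.144 35 0.089 [  -5.    5.  -51. -168.   -2.  -97.]
sleeve 0.144 45 0.0 [  -9.    6.  -54. -153.  -16. -109.]
sleeve 0.3 0 0.0 [ 50.  20. -22.  -0. -49.  41.]
sleeve 0.3 15 0.0 [ 56.  14. -42.  27. -28.  12.]
sleeve 0.3 25 0.038 [ 48.  11. -56.  71. -19. -24.]
sleeve 0.3 35 0.153 [  11.   10.  -46. -172.   -2. -106.]
sleeve 0.3 45 0.213 [  10.   11.  -52. -172.  -17. -104.]
mat -0.03 0 0.0 [ 17.  23. -28.   0. -39.  69.]
mat -0.03 -15 0.0 [ 14.  31. -14.  -5. -60.  75.]
mat -0.03 -25 0.0 [ 12.  36.  -5.  -7. -72.  77.]
mat -0.03 -35 0.0 [ 11.  42.   2.  -9. -84.  78.]
mat -0.03 -45 0.0 [ 10.  48.  10. -10. -96.  79.]
mat -0.2 0 0.0 [ -1.  26. -24.  -0. -41.  87.]
mat -0.2 -15 0.0 [ -1.  33. -11.  -1. -61.  88.]
mat -0.2 -25 0.0 [ -2.  39.  -4.  -1. -73.  88.]
mat -0.2 -35 0.0 [ -2.  44.   4.  -1. -85.  88.]
mat -0.2 -45 0.0 [ -2.  50.  11.  -2. -96.  88.]
```

```bash
cat > go.py <<'E'
import sys,numpy as np
from kin import *
from plant import r
# usage: go.py x y z tilt yaw [x y z tilt yaw ...]  -> delta per leg from the previous
s=r.get_state(); p=s["tcp_pos"]; M=Ro.from_euler('xyz',s["eef_rot"],degrees=True); q=s["joints"]
print("now",p.round(4),s["eef_rot"].round(1),"w",round(s["gripper_width"],4),"F",s["contact_force"].round(1),"t",round(s["time_s"],1))
a=list(map(float,sys.argv[1:]))
for i in range(0,len(a),5):
    t=np.array(a[i:i+3]); T=Ro.from_matrix(tgt(a[i+3],a[i+4]))
    rv=np.degrees((T*M.inv()).as_rotvec()); d=(t-p)*1000
    n=max(np.ceil(np.linalg.norm(d)/45),np.ceil(np.linalg.norm(rv)/8),1)
    x,e=ik(t,T.as_matrix(),q)
    print("d",d.round(1),"rv",rv.round(1),"n",n,"per row",(d/n).round(1),(rv/n).round(2),"ik",round(e,3),x.round(0)); p,M,q=t,T,x
E
python3 go.py .51 .15 .25 0 1.4 .4925 .2997 .19 0 1.4 .4925 .2997 .103 0 1.4 .56 .2997 .17 0 1.4
python3 - <<'E'
from h import *
c=np.load("scene0.npz");W=pts(c)
m=(W[...,2]>.035)&(W[...,0]>.6)&(W[...,0]<.9)&(W[...,1]>-.4)&(W[...,1]<.13)
k,l,s,ce=cv2.connectedComponentsWithStats(m.astype(np.uint8))
for i in range(1,k):
    if s[i,4]>60: p=W[l==i];print(ce[i].round(),s[i,4],np.percentile(p,2,0).round(3),np.percentile(p,98,0).round(3))
E
```

```text
now [ 0.5203 -0.0738  0.1523] [175.1  19.9  -0.4] w 0.0436 F [-0.4 -0.3 -0.4] t 6.6
d [-10.3 223.8  97.7] rv [  5.  -19.8   0.9] n 6.0 per row [-1.7 37.3 16.3] [ 0.84 -3.3   0.16] ik 0.0 [ 38.   7. -17.   0. -66.  54.]
d [-17.5 149.7 -60. ] rv [0. 0. 0.] n 4.0 per row [ -4.4  37.4 -15. ] [0. 0. 0.] ik 0.0 [ 51.  14. -16.  -0. -60.  41.]
d [  0.   0. -87.] rv [0. 0. 0.] n 2.0 per row [  0.    0.  -43.5] [0. 0. 0.] ik 0.0 [ 51.  19. -22.  -0. -49.  41.]
d [67.5  0.  67. ] rv [0. 0. 0.] n 3.0 per row [22.5  0.  22.3] [0. 0. 0.] ik 0.0 [ 46.  20. -10.   0. -60.  46.]
[470. 250.] 2124 [0.747 0.034 0.039] [0.816 0.092 0.212]
[457. 313.] 3188 [ 0.855 -0.231  0.049] [0.899 0.121 0.104]
[415. 279.] 188 [ 0.698 -0.071  0.036] [ 0.75  -0.018  0.049]
[377. 322.] 2736 [ 0.738 -0.278  0.038] [ 0.811 -0.149  0.104]
```

Call:
step_arm:
  increments:
    - {"tx":-2,"ty":37,"tz":16,"ax":0.84,"ay":-3.3,"az":0.16,"claw":0}
    - {"tx":-2,"ty":37,"tz":16,"ax":0.84,"ay":-3.3,"az":0.16,"claw":0}
    - {"tx":-2,"ty":37,"tz":16,"ax":0.84,"ay":-3.3,"az":0.16,"claw":0}
    - {"tx":-2,"ty":37,"tz":16,"ax":0.84,"ay":-3.3,"az":0.16,"claw":0}
    - {"tx":-2,"ty":37,"tz":16,"ax":0.84,"ay":-3.3,"az":0.16,"claw":0}
    - {"tx":-2,"ty":37,"tz":16,"ax":0.84,"ay":-3.3,"az":0.16,"claw":0}
    - {"tx":-4,"ty":37.5,"tz":-15,"ax":0,"ay":0,"az":0,"claw":0}
    - {"tx":-4,"ty":37.5,"tz":-15,"ax":0,"ay":0,"az":0,"claw":0}
    - {"tx":-4,"ty":37.5,"tz":-15,"ax":0,"ay":0,"az":0,"claw":0}
    - {"tx":-4,"ty":37.5,"tz":-15,"ax":0,"ay":0,"az":0,"claw":0}
    - {"tx":0,"ty":0,"tz":0,"ax":0,"ay":0,"az":0,"claw":0}
    - {"tx":0,"ty":0,"tz":0,"ax":0,"ay":0,"az":0,"claw":0}

```text
time_s: 7.8
tcp_pos: [0.4959, 0.2993, 0.1955]
eef_rot: [180.0, -0.7, 1.6]
contact_force: [-0.2, -1.3, -0.3]
gripper_width: 0.044
```

```bash
python3 go.py .4925 .2997 .103 0 1.4
python3 - <<'E'
from h import *
look("wrist",("orange",),save="w5")
look("side",("orange",),mn=15); look("scene",("orange",),mn=15)
E
```

```text
now [0.4959 0.2993 0.1955] [180.   -0.7   1.6] w 0.044 F [-0.2 -1.3 -0.3] t 7.8
d [ -3.4   0.4 -92.5] rv [ 0.   0.7 -0.2] n 3.0 per row [ -1.1   0.1 -30.8] [ 0.    0.22 -0.06] ik 0.0 [ 51.  19. -22.  -0. -49.  41.]
tcp [0.4959 0.2993 0.1955] [179.97  -0.65   1.59] j [ 50.8  13.5 -16.4   0.6 -59.7  40.5] F [-0.2 -1.3 -0.3] w 0.044 t 7.8
orange [313. 238.] 2062 [0.507 0.3   0.107] [0.484 0.289 0.095] [0.521 0.311 0.114]
tcp [0.4962 0.2985 0.1958] [179.99  -0.69   1.52] j [ 50.7  13.4 -16.5   0.6 -59.7  40.5] F [ 0.9 -0.4  0.1] w 0.0435 t 7.8
orange [333. 148.] 88 [0.766 0.07  0.209] [0.752 0.057 0.197] [0.782 0.089 0.214]
orange [223. 172.] 93 [0.496 0.292 0.101] [0.48  0.283 0.081] [0.51  0.307 0.115]
orange [506. 294.] 277 [ 0.902 -0.54   0.028] [ 0.875 -0.576  0.003] [ 0.916 -0.517  0.064]
tcp [0.4964 0.298  0.1958] [180.    -0.7    1.47] j [ 50.7  13.4 -16.5   0.6 -59.7  40.5] F [-0.5 -0.5 -0.3] w 0.0437 t 7.9
orange [446. 162.] 96 [0.508 0.289 0.104] [0.489 0.284 0.086] [0.52  0.305 0.116]
orange [477. 217.] 188 [0.777 0.069 0.21 ] [0.761 0.057 0.199] [0.791 0.089 0.213]
```

Call:
step_arm:
  increments:
    - {"tx":-1,"ty":0.5,"tz":-31,"ax":0,"ay":0.2,"az":0,"claw":0}
    - {"tx":-1,"ty":0.5,"tz":-31,"ax":0,"ay":0.2,"az":0,"claw":0}
    - {"tx":-1,"ty":0.5,"tz":-30,"ax":0,"ay":0.2,"az":0,"claw":0}
    - {"tx":0,"ty":0,"tz":0,"ax":0,"ay":0,"az":0,"claw":-1}
    - {"tx":0,"ty":0,"tz":0,"ax":0,"ay":0,"az":0,"claw":-1}
    - {"tx":0,"ty":0,"tz":0,"ax":0,"ay":0,"az":0,"claw":-1}
    - {"tx":0,"ty":0,"tz":0,"ax":0,"ay":0,"az":0,"claw":-1}
    - {"tx":0,"ty":0,"tz":0,"ax":0,"ay":0,"az":0,"claw":-1}
  newtons: 30

```text
time_s: 8.75
tcp_pos: [0.4944, 0.2999, 0.1041]
eef_rot: [-180.0, -0.2, 1.5]
contact_force: [2.0, -0.4, 5.5]
gripper_width: 0.0234
```

Call:
step_arm:
  increments:
    - {"tx":10,"ty":0,"tz":10,"ax":0,"ay":0,"az":0,"claw":-1}
    - {"tx":15,"ty":0,"tz":15,"ax":0,"ay":0,"az":0,"claw":-1}
    - {"tx":20,"ty":0,"tz":20,"ax":0,"ay":0,"az":0,"claw":-1}
    - {"tx":20,"ty":0,"tz":22,"ax":0,"ay":0,"az":0,"claw":-1}
    - {"tx":0,"ty":0,"tz":40,"ax":0,"ay":0,"az":0,"claw":-1}
    - {"tx":0,"ty":0,"tz":40,"ax":0,"ay":0,"az":0,"claw":-1}
    - {"tx":0,"ty":0,"tz":0,"ax":0,"ay":0,"az":0,"claw":-1}

```text
time_s: 9.45
tcp_pos: [0.5612, 0.3004, 0.2564]
eef_rot: [-179.8, -0.5, 1.5]
contact_force: [0.3, 1.0, -0.1]
gripper_width: 0.024
```

```bash
python3 go.py .56 .05 .25 -20 0 .54 -.30 .20 -35 0  .54 -.40 .20 -35 0 .54 -.40 .08 -35 0
python3 - <<'E'
from h import *
look("wrist",("orange",),save="w6")
c,W=look("side",("blue",),mn=500)
c,W=look("scene",("blue",),mn=500)
m=(W[...,2]>.037)&(W[...,2]<.055)&(W[...,1]<-.28)&(W[...,1]>-.52)&(W[...,0]>.36)&(W[...,0]<.62)
p=W[m][:,:2].astype(np.float32); print("tub rim",cv2.minAreaRect(p),len(p))
E
```

```text
now [0.5612 0.3004 0.2564] [-179.8   -0.5    1.5] w 0.024 F [ 0.3  1.  -0.1] t 9.4
d [  -1.2 -250.4   -6.4] rv [-0.5 20.5 -1.4] n 6.0 per row [ -0.2 -41.7  -1.1] [-0.08  3.42 -0.24] ik 0.0 [ 20.  22.   3.  -7. -90.  71.]
d [ -20. -350.  -50.] rv [ 0. 15.  0.] n 8.0 per row [ -2.5 -43.8  -6.2] [0.   1.88 0.  ] ik 0.0 [ -8.  36.  10.   5. -99.  97.]
d [   0. -100.    0.] rv [0. 0. 0.] n 3.0 per row [  0.  -33.3   0. ] [0. 0. 0.] ik 0.0 [ -15.   40.   16.    9. -100.  104.]
d [   0.    0. -120.] rv [0. 0. 0.] n 3.0 per row [  0.   0. -40.] [0. 0. 0.] ik 0.0 [-15.  46.  10.   9. -89. 102.]
tcp [0.5612 0.3004 0.2564] [-179.77   -0.52    1.47] j [ 45.8  16.3  -4.1   0.2 -69.1  45.6] F [ 0.3  1.  -0.1] w 0.024 t 9.4
orange [314. 282.] 3836 [0.579 0.301 0.261] [0.566 0.29  0.252] [0.588 0.312 0.267]
tcp [0.5599 0.2999 0.2533] [-179.85   -0.31    1.44] j [ 45.8  16.4  -4.4   0.1 -68.9  45.6] F [-1.   0.1 -1.2] w 0.0236 t 9.5
blue [336. 181.] 1297 [0.756 0.052 0.089] [0.729 0.034 0.014] [0.846 0.089 0.173]
blue [350. 334.] 3410 [ 0.481 -0.405  0.009] [ 0.4   -0.487  0.001] [ 0.551 -0.334  0.046]
tcp [0.5588 0.2993 0.2509] [-1.7996e+02 -1.3000e-01  1.4300e+00] j [ 45.8  16.5  -4.5   0.1 -68.9  45.6] F [ 0.4  0.3 -0.7] w 0.0237 t 9.6
blue [468. 258.] 1977 [0.791 0.048 0.11 ] [0.753 0.034 0.017] [0.815 0.081 0.179]
blue [338. 263.] 1562 [ 0.546 -0.117  0.002] [ 0.452 -0.221 -0.002] [ 0.602 -0.03   0.005]
blue [229. 301.] 3971 [ 0.473 -0.409  0.009] [ 0.406 -0.486  0.002] [ 0.56  -0.337  0.046]
tub rim ((0.48102861642837524, -0.41011863946914673), (0.15527938306331635, 0.15087421238422394), 6.082632064819336) 762
```

Call:
step_arm:
  increments:
    - {"tx":0,"ty":-42,"tz":0,"ax":-0.1,"ay":3.4,"az":-0.2,"claw":-1}
    - {"tx":0,"ty":-42,"tz":0,"ax":-0.1,"ay":3.4,"az":-0.2,"claw":-1}
    - {"tx":0,"ty":-42,"tz":0,"ax":-0.1,"ay":3.4,"az":-0.2,"claw":-1}
    - {"tx":0,"ty":-42,"tz":0,"ax":-0.1,"ay":3.4,"az":-0.2,"claw":-1}
    - {"tx":0,"ty":-42,"tz":0,"ax":-0.1,"ay":3.4,"az":-0.2,"claw":-1}
    - {"tx":0,"ty":-42,"tz":0,"ax":-0.1,"ay":3.4,"az":-0.2,"claw":-1}
    - {"tx":-4,"ty":-43,"tz":-5,"ax":0,"ay":2.5,"az":0,"claw":-1}
    - {"tx":-4,"ty":-43,"tz":-5,"ax":0,"ay":2.5,"az":0,"claw":-1}
    - {"tx":-4,"ty":-43,"tz":-5,"ax":0,"ay":2.5,"az":0,"claw":-1}
    - {"tx":-4,"ty":-43,"tz":-5,"ax":0,"ay":2.5,"az":0,"claw":-1}
    - {"tx":-4,"ty":-43,"tz":-5,"ax":0,"ay":2.5,"az":0,"claw":-1}
    - {"tx":-4,"ty":-43,"tz":-5,"ax":0,"ay":2,"az":0,"claw":-1}

```text
time_s: 10.8
tcp_pos: [0.5335, -0.2124, 0.2175]
eef_rot: [179.7, 35.1, 0.2]
contact_force: [1.5, 0.3, 0.1]
gripper_width: 0.024
```

```bash
python3 go.py .516 -.41 .15 -35 0
python3 - <<'E'
from h import *
look("wrist",("orange","green"),save="w7")
E
```

```text
now [ 0.5335 -0.2124  0.2175] [179.7  35.1   0.2] w 0.024 F [1.5 0.3 0.1] t 10.8
d [ -17.5 -197.6  -67.5] rv [ 0.2 -0.1 -0.4] n 5.0 per row [ -3.5 -39.5 -13.5] [ 0.05 -0.03 -0.08] ik 0.0 [-16.  41.  10.   9. -93. 104.]
tcp [ 0.5335 -0.2124  0.2175] [179.72  35.13   0.24] j [ -1.4  32.6   7.3   1.2 -99.8  91.5] F [1.5 0.3 0.1] w 0.024 t 10.8
orange [314. 283.] 3969 [ 0.551 -0.212  0.212] [ 0.539 -0.223  0.198] [ 0.553 -0.201  0.219]
green [39. 25.] 2742 [ 0.566 -0.033  0.023] [ 0.549 -0.04   0.005] [ 0.581 -0.017  0.025]
green [127.  30.] 2756 [ 0.563 -0.089  0.023] [ 0.544 -0.097  0.005] [ 0.577 -0.075  0.025]
green [218.  21.] 1768 [ 0.57  -0.151  0.023] [ 0.556 -0.162  0.01 ] [ 0.582 -0.138  0.025]
green [298.  60.] 1979 [ 0.545 -0.202  0.023] [ 0.523 -0.213  0.006] [ 0.557 -0.191  0.025]
```

Call:
step_arm:
  increments:
    - {"tx":-3.5,"ty":-40,"tz":-10,"ax":0,"ay":0,"az":0,"claw":-1}
    - {"tx":-3.5,"ty":-40,"tz":-10,"ax":0,"ay":0,"az":0,"claw":-1}
    - {"tx":-3.5,"ty":-40,"tz":-10,"ax":0,"ay":0,"az":0,"claw":-1}
    - {"tx":-3.5,"ty":-40,"tz":-15,"ax":0,"ay":0,"az":0,"claw":-1}
    - {"tx":-3.5,"ty":-38,"tz":-20,"ax":0,"ay":0,"az":0,"claw":-1}
    - {"tx":0,"ty":0,"tz":0,"ax":0,"ay":0,"az":0,"claw":-1}

```text
time_s: 11.45
tcp_pos: [0.513, -0.412, 0.149]
eef_rot: [179.9, 35.3, 0.0]
contact_force: [0.4, -0.5, -2.6]
gripper_width: 0.0237
```

```bash
python3 go.py .516 -.41 .062 -35 0
python3 - <<'E'
from h import *
c,W=look("scene",("orange",),mn=60)
m=(W[...,2]>.037)&(W[...,2]<.055)&(W[...,1]<-.28)&(W[...,1]>-.52)&(W[...,0]>.36)&(W[...,0]<.62)
p=W[m][:,:2].astype(np.float32); print("tub rim",cv2.minAreaRect(p),len(p))
E
```

```text
now [ 0.513 -0.412  0.149] [179.9  35.3   0. ] w 0.0237 F [ 0.4 -0.5 -2.6] t 11.4
d [  3.   2. -87.] rv [ 0.1 -0.3 -0.1] n 2.0 per row [  1.5   1.  -43.5] [ 0.05 -0.15 -0.05] ik 0.0 [-16.  45.   6.   9. -85. 103.]
tcp [ 0.513 -0.412  0.149] [1.7987e+02 3.5300e+01 3.0000e-02] j [-16.5  40.9   9.9   9.6 -93.1 104.2] F [ 0.4 -0.5 -2.6] w 0.0237 t 11.4
orange [477. 217.] 187 [0.778 0.069 0.21 ] [0.761 0.057 0.2  ] [0.791 0.088 0.213]
tub rim ((0.48209822177886963, -0.4099312424659729), (0.15372291207313538, 0.15214847028255463), 6.0584492683410645) 539
```

Call:
step_arm:
  increments:
    - {"tx":1,"ty":1,"tz":-30,"ax":0,"ay":0,"az":0,"claw":-1}
    - {"tx":1,"ty":1,"tz":-30,"ax":0,"ay":0,"az":0,"claw":-1}
    - {"tx":1,"ty":0,"tz":-25,"ax":0,"ay":0,"az":0,"claw":-1}
    - {"tx":0,"ty":0,"tz":0,"ax":0,"ay":0,"az":0,"claw":0}
    - {"tx":0,"ty":0,"tz":0,"ax":0,"ay":0,"az":0,"claw":0}
    - {"tx":0,"ty":0,"tz":0,"ax":0,"ay":0,"az":0,"claw":0}
    - {"tx":0,"ty":0,"tz":0,"ax":0,"ay":0,"az":0,"claw":0}
    - {"tx":0,"ty":0,"tz":40,"ax":0,"ay":0,"az":0,"claw":0}
    - {"tx":0,"ty":0,"tz":45,"ax":0,"ay":0,"az":0,"claw":0}
    - {"tx":0,"ty":30,"tz":35,"ax":0,"ay":0,"az":0,"claw":-0.2}
    - {"tx":0,"ty":45,"tz":0,"ax":0,"ay":0,"az":0,"claw":-0.2}
    - {"tx":0,"ty":45,"tz":0,"ax":0,"ay":0,"az":0,"claw":-0.2}

```text
time_s: 12.7
tcp_pos: [0.52, -0.2862, 0.1917]
eef_rot: [179.6, 34.6, 0.1]
contact_force: [1.5, 0.6, -0.4]
gripper_width: 0.0352
```

```bash
python3 - <<'E'
from h import *
c,W=look("side",("orange","green"),mn=30)
for n in ("scene",):
  c,W=look(n,("orange","green"),mn=60,save="s2")
m=(W[...,2]>.037)&(W[...,2]<.055)&(W[...,1]<-.28)&(W[...,1]>-.52)&(W[...,0]>.36)&(W[...,0]<.62)
p=W[m][:,:2].astype(np.float32); print("tub rim",cv2.minAreaRect(p),len(p))
m=(W[...,2]>.012)&(W[...,2]<.04)&(W[...,0]>.42)&(W[...,0]<.62)&(W[...,1]>-.25)&(W[...,1]<.0)
k,l,s,ce=cv2.connectedComponentsWithStats(m.astype(np.uint8))
for i in range(1,k):
    if s[i,4]>60: print(s[i,4],W[l==i].mean(0).round(3))
E
python3 go.py .55 -.206 .12 -35 -5
```

```text
tcp [ 0.52   -0.2862  0.1917] [1.7959e+02 3.4590e+01 7.0000e-02] j [ -7.1  34.3   5.7   4.5 -95.7  96.4] F [ 1.5  0.6 -0.4] w 0.0352 t 12.7
orange [206. 111.] 213 [0.645 0.734 0.065] [0.573 0.613 0.037] [0.679 0.753 0.111]
orange [200. 135.] 41 [0.572 0.638 0.026] [0.558 0.624 0.01 ] [0.59  0.653 0.049]
orange [333. 148.] 88 [0.766 0.071 0.209] [0.753 0.059 0.196] [0.782 0.09  0.214]
orange [500. 275.] 41 [ 0.89  -0.518  0.084] [ 0.875 -0.524  0.066] [ 0.9   -0.511  0.097]
orange [505. 296.] 510 [ 0.899 -0.544  0.026] [ 0.788 -0.618  0.003] [ 0.919 -0.517  0.111]
orange [361. 325.] 123 [ 0.516 -0.408  0.027] [ 0.501 -0.414  0.012] [ 0.532 -0.394  0.033]
orange [503. 324.] 46 [ 0.807 -0.617  0.041] [ 0.797 -0.629  0.024] [ 0.819 -0.607  0.054]
green [201.  93.] 592 [0.615 0.65  0.172] [0.545 0.597 0.122] [0.653 0.732 0.234]
green [296. 139.] 664 [0.802 0.347 0.079] [0.78  0.332 0.008] [0.835 0.373 0.141]
green [521. 264.] 2270 [ 0.859 -0.583  0.207] [ 0.773 -0.66   0.141] [ 0.906 -0.491  0.242]
green [297. 240.] 104 [ 0.561 -0.035  0.02 ] [ 0.546 -0.041  0.002] [ 0.575 -0.018  0.03 ]

[... 1218 characters left out ...]
[ 0.544 -0.207  0.023] [ 0.523 -0.216  0.005] [ 0.558 -0.192  0.028]
green [254. 425.] 7015 [ 0.875 -0.563  0.207] [ 0.779 -0.665  0.113] [ 0.917 -0.48   0.246]
green [185. 403.] 782 [ 0.787 -0.645  0.235] [ 0.763 -0.668  0.229] [ 0.812 -0.621  0.242]
tub rim ((0.48118293285369873, -0.40963125228881836), (0.15573638677597046, 0.15202531218528748), 5.693641662597656) 749
312 [ 0.538 -0.03   0.022]
318 [ 0.532 -0.087  0.022]
338 [ 0.545 -0.15   0.022]
337 [ 0.512 -0.202  0.022]
now [ 0.5208 -0.2826  0.1915] [179.7  34.6   0.5] w 0.0353 F [-0.6 -1.   0.2] t 12.8
d [ 29.2  76.6 -71.5] rv [ 0.3  0.3 -5.6] n 3.0 per row [  9.7  25.5 -23.8] [ 0.09  0.11 -1.88] ik 0.0 [ -2.  39.   6.  -1. -92.  88.]
```

Spent stick is in the tub: orange at scene (239,308), and tub unmoved at (0.481,-0.410). Next is the fresh stick at the right edge.

Call:
step_arm:
  increments:
    - {"tx":10,"ty":25,"tz":-24,"ax":0.1,"ay":0.1,"az":-1.9,"claw":-0.2}
    - {"tx":10,"ty":25,"tz":-24,"ax":0.1,"ay":0.1,"az":-1.9,"claw":-0.2}
    - {"tx":9,"ty":26,"tz":-24,"ax":0.1,"ay":0.1,"az":-1.9,"claw":-0.2}
    - {"tx":0,"ty":0,"tz":0,"ax":0,"ay":0,"az":0,"claw":-0.2}

```text
time_s: 13.2
tcp_pos: [0.5486, -0.2082, 0.1149]
eef_rot: [-179.9, 35.4, -5.2]
contact_force: [-0.5, -0.5, 0.1]
gripper_width: 0.0351
```

```bash
cat >> h.py <<'E'
def capfit(W,c,x0,y0,z=.024,tol=.0035,rad=.035):
    # green cap top face near (x0,y0)
    hsv=cv2.cvtColor(c["image"],cv2.COLOR_BGR2HSV); m=cv2.inRange(hsv,(45,90,40),(80,255,255))>0
    m&=(abs(W[...,2]-z)<tol)&(np.hypot(W[...,0]-x0,W[...,1]-y0)<rad)
    p=W[m][:,:2].astype(np.float32); (cx,cy),(w,h),a=cv2.minAreaRect(p); print("cap",round(cx,4),round(cy,4),"size",round(w,4),round(h,4),"ang",round(a,1),len(p),"z",np.median(W[m][:,2]).round(4))
E
python3 go.py .545 -.206 .025 -35 -5.5
python3 - <<'E'
from h import *
c,W=look("wrist",("green",),save="w8")
capfit(W,c,.543,-.206)
capfit(W,c,.575,-.153)
E
```

```text
now [ 0.5486 -0.2082  0.1149] [-179.9   35.4   -5.2] w 0.0351 F [-0.5 -0.5  0.1] t 13.2
d [ -3.6   2.2 -89.9] rv [-0.1 -0.4 -0.2] n 2.0 per row [ -1.8   1.1 -44.9] [-0.05 -0.18 -0.12] ik 0.0 [ -3.  44.   2.  -2. -83.  88.]
tcp [ 0.5486 -0.2082  0.1149] [-179.91   35.36   -5.21] j [ -2.7  39.2   6.   -1.5 -92.2  87.9] F [-0.5 -0.5  0.1] w 0.0351 t 13.2
green [200. 127.] 3967 [ 0.58  -0.152  0.023] [ 0.557 -0.163  0.004] [ 0.591 -0.14   0.024]
green [ 15. 159.] 2045 [ 0.562 -0.038  0.015] [ 0.549 -0.04   0.002] [ 0.58  -0.028  0.024]
green [ 97. 155.] 4007 [ 0.566 -0.09   0.022] [ 0.544 -0.097  0.003] [ 0.577 -0.075  0.024]
green [305. 168.] 2771 [ 0.55  -0.203  0.023] [ 0.524 -0.214  0.004] [ 0.557 -0.191  0.024]
cap 0.5388 -0.2018 size 0.0238 0.0367 ang 83.1 1902 z 0.0233
cap 0.5724 -0.1498 size 0.0242 0.0365 ang 82.6 2613 z 0.0233
```

View pics/w8.png

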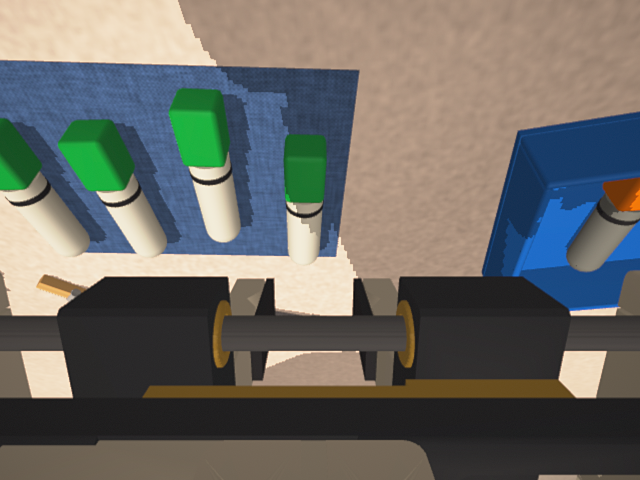

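Wrist view: cap of stick 4 at (305,168), midway between the jaws. Stick 3 at (200,127) is clear of the fingers. Measured cap centre is (0.539,-0.202), yaw -7°. Descending.

Call:
step_arm:
  increments:
    - {"tx":-2.5,"ty":2,"tz":-30,"ax":0,"ay":-0.2,"az":-0.9,"claw":-0.2}
    - {"tx":-2.5,"ty":2,"tz":-30,"ax":0,"ay":-0.2,"az":-0.9,"claw":-0.2}
    - {"tx":-2.5,"ty":2,"tz":-30,"ax":0,"ay":0,"az":0,"claw":-0.2}
    - {"tx":0,"ty":0,"tz":0,"ax":0,"ay":0,"az":0,"claw":-0.2}
    - {"tx":0,"ty":0,"tz":0,"ax":0,"ay":0,"az":0,"claw":-1}
    - {"tx":0,"ty":0,"tz":0,"ax":0,"ay":0,"az":0,"claw":-1}
    - {"tx":0,"ty":0,"tz":0,"ax":0,"ay":0,"az":0,"claw":-1}
    - {"tx":0,"ty":0,"tz":0,"ax":0,"ay":0,"az":0,"claw":-1}
  newtons: 30

```text
time_s: 14.05
tcp_pos: [0.5426, -0.2054, 0.0291]
eef_rot: [-180.0, 34.6, -7.0]
contact_force: [2.2, 0.0, 6.5]
gripper_width: 0.0236
```

```bash
python3 go.py .53 -.202 .16 -35 -7 .51 .144 .25 10 1.4
```

```text
now [ 0.5426 -0.2054  0.0291] [-180.    34.6   -7. ] w 0.0236 F [2.2 0.  6.5] t 14.1
d [-12.6   3.4 130.9] rv [0.  0.4 0.1] n 3.0 per row [-4.2  1.1 43.6] [0.01 0.13 0.02] ik 0.0 [ -3.  35.   5.  -2. -95.  86.]
d [-20. 346.  90.] rv [ -2.2 -45.    8. ] n 8.0 per row [-2.5 43.2 11.2] [-0.28 -5.62  1.  ] ik 0.0 [ 42.   1. -27.   8. -54.  46.]
```

Call:
step_arm:
  increments:
    - {"tx":-4,"ty":1,"tz":43,"ax":0,"ay":0,"az":0,"claw":-1}
    - {"tx":-4,"ty":1,"tz":43,"ax":0,"ay":0,"az":0,"claw":-1}
    - {"tx":0,"ty":10,"tz":43,"ax":0,"ay":0,"az":0,"claw":-1}
    - {"tx":5,"ty":42,"tz":8,"ax":-0.3,"ay":-5.6,"az":1,"claw":-1}
    - {"tx":5,"ty":42,"tz":8,"ax":-0.3,"ay":-5.6,"az":1,"claw":-1}
    - {"tx":5,"ty":42,"tz":8,"ax":-0.3,"ay":-5.6,"az":1,"claw":-1}
    - {"tx":5,"ty":42,"tz":8,"ax":-0.3,"ay":-5.6,"az":1,"claw":-1}
    - {"tx":5,"ty":42,"tz":8,"ax":-0.3,"ay":-5.6,"az":1,"claw":-1}
    - {"tx":5,"ty":42,"tz":8,"ax":-0.3,"ay":-5.6,"az":1,"claw":-1}
    - {"tx":5,"ty":42,"tz":8,"ax":-0.3,"ay":-5.6,"az":1,"claw":-1}
    - {"tx":5,"ty":42,"tz":8,"ax":-0.3,"ay":-5.6,"az":1,"claw":-1}
    - {"tx":0,"ty":0,"tz":0,"ax":0,"ay":0,"az":0,"claw":-1}

```text
time_s: 15.25
tcp_pos: [0.5722, 0.1478, 0.2224]
eef_rot: [-180.0, -10.4, 1.7]
contact_force: [0.4, 0.3, 0.4]
gripper_width: 0.0238
```

```bash
cat >> h.py <<'E'
def held(name,W,c):
    # axis of the stick near the TCP from green+white depth points close to the tool, away from fingers
    s=r.get_state(); p=s["tcp_pos"]; hsv=cv2.cvtColor(c["image"],cv2.COLOR_BGR2HSV)
    g=(cv2.inRange(hsv,(45,90,30),(80,255,255))>0)&(np.linalg.norm(W-p,axis=-1)<.06)
    b=(cv2.inRange(hsv,(8,0,150),(30,70,255))>0)&(np.linalg.norm(W-p-[-.07,0,-.06],axis=-1)<.07)
    for nm,m in(("cap",g),("barrel",b)):
        q=W[m]; 
        if len(q)>20:
            print(name,nm,len(q),np.median(q,0).round(4),np.percentile(q,3,0).round(3),np.percentile(q,97,0).round(3))
            v=np.linalg.svd(q-q.mean(0),full_matrices=False)[2][0]; print("   axis",(v*np.sign(v[2])).round(3))
E
python3 go.py .573 .144 .198 10 1.4
python3 - <<'E'
from h import *
for n in("side","scene"):
    c,W=look(n,(),save="i1"+n); held(n,W,c)
a=cv2.imread("pics/i1side.png")[120:270,140:340]; b=cv2.imread("pics/i1scene.png")[110:260,330:530]
cv2.imwrite("pics/i1.png",cv2.resize(np.hstack([a,b]),(800,300),interpolation=2))
E
```

```text
now [0.5722 0.1478 0.2224] [-180.   -10.4    1.7] w 0.0238 F [0.4 0.3 0.4] t 15.2
d [  0.8  -3.8 -24.4] rv [-0.   0.4 -0.3] n 1.0 per row [  0.8  -3.8 -24.4] [-0.03  0.4  -0.32] ik 0.0 [ 37.   9. -25.   8. -48.  50.]
tcp [0.5722 0.1478 0.2224] [-179.98  -10.41    1.72] j [ 37.1   7.9 -23.4   7.8 -50.4  50.1] F [0.4 0.3 0.4] w 0.0238 t 15.2
tcp [0.5719 0.1458 0.2216] [179.96 -10.17   1.63] j [ 36.9   8.  -23.3   7.6 -50.6  50.3] F [-0.3  0.4 -1. ] w 0.0235 t 15.3
scene cap 118 [0.5897 0.1387 0.2173] [0.573 0.132 0.196] [0.601 0.158 0.228]
   axis [0.012 0.623 0.782]
```

View pics/i1.png

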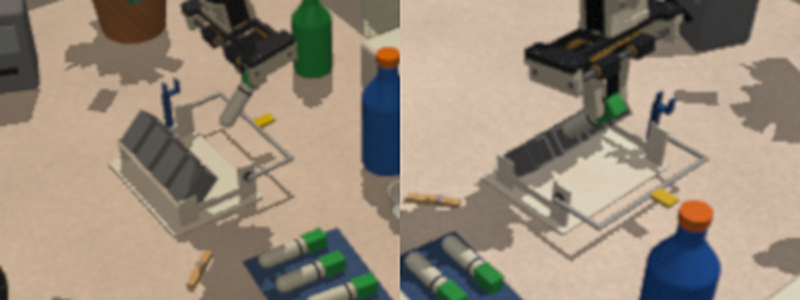

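Run:
```python
from h import *
for n in("side","scene"):
    c=np.load(f"i1{n}.npz")
    def pr(X):
        Y=c["R"]@np.array(X)+c["t"]; return (Y[0]/Y[2]*c["fx"]+c["cx"]).round(1),(Y[1]/Y[2]*c["fy"]+c["cy"]).round(1)
    cen=np.array([.5552,.1465,.181]); u=np.array([.707,0,.707])
    print(n,"foot",pr(cen-.055*u),"band",pr(cen+.009*u),"capend",pr(cen+.055*u),"tcp",pr([.5722,.1465,.222]))
    W=pts(c); hsv=cv2.cvtColor(c["image"],cv2.COLOR_BGR2HSV)
    m=(np.abs(W[...,1]-.1465)<.02)&(W[...,2]>.10)&(np.abs(W[...,0]-.55)<.07)&(W[...,2]<.235)
    q=W[m]; print(len(q))
    for z in np.arange(.12,.235,.01):
        k=q[abs(q[:,2]-z)<.005]
        if len(k): print(z.round(3),len(k),k.min(0).round(3),k.max(0).round(3))
```

```text
side foot (np.float64(250.8), np.float64(182.0)) band (np.float64(262.8), np.float64(164.5)) capend (np.float64(271.5), np.float64(151.8)) tcp (np.float64(265.1), np.float64(153.7))
230
0.14 6 [0.516 0.139 0.138] [0.528 0.151 0.142]
0.15 29 [0.51  0.129 0.146] [0.537 0.156 0.154]
0.16 33 [0.517 0.134 0.156] [0.544 0.155 0.164]
0.17 36 [0.525 0.13  0.165] [0.555 0.162 0.174]
0.18 35 [0.528 0.133 0.175] [0.563 0.158 0.185]
0.19 39 [0.537 0.133 0.185] [0.569 0.154 0.195]
0.2 27 [0.547 0.131 0.196] [0.571 0.166 0.204]
0.21 19 [0.559 0.127 0.205] [0.576 0.166 0.215]
0.22 5 [0.559 0.158 0.216] [0.567 0.163 0.222]
0.23 1 [0.557 0.155 0.226] [0.557 0.155 0.226]
scene foot (np.float64(413.1), np.float64(173.1)) band (np.float64(427.8), np.float64(166.9)) capend (np.float64(439.2), np.float64(162.1)) tcp (np.float64(432.6), np.float64(157.4))
338
0.14 6 [0.525 0.133 0.139] [0.539 0.137 0.145]
0.15 19 [0.519 0.13  0.146] [0.544 0.139 0.154]
0.16 36 [0.521 0.128 0.155] [0.555 0.146 0.165]
0.17 37 [0.533 0.129 0.165] [0.565 0.143 0.175]
0.18 29 [0.542 0.131 0.175] [0.573 0.143 0.184]
0.19 22 [0.549 0.13  0.185] [0.586 0.138 0.194]
0.2 13 [0.578 0.132 0.196] [0.594 0.139 0.204]
0.21 41 [0.562 0.131 0.205] [0.602 0.16  0.215]
0.22 86 [0.558 0.127 0.215] [0.602 0.166 0.225]
0.23 49 [0.562 0.127 0.225] [0.593 0.166 0.235]
```

```bash
python3 go.py .548 .1435 .173 10 1.4
```

```text
now [0.5722 0.1444 0.2211] [179.9 -10.1   1.5] w 0.0238 F [ 0.9 -0.5 -0.9] t 15.3
d [-24.2  -0.9 -48.1] rv [ 0.1  0.1 -0.1] n 2.0 per row [-12.1  -0.4 -24. ] [ 0.03  0.04 -0.05] ik 0.0 [ 38.   9. -30.   9. -44.  47.]
```

Call:
step_arm:
  increments:
    - {"tx":-12,"ty":-2,"tz":-24,"ax":0,"ay":0,"az":0,"claw":-1}
    - {"tx":-12,"ty":-1,"tz":-24,"ax":0,"ay":0,"az":0,"claw":-1}
    - {"tx":0,"ty":0,"tz":0,"ax":0,"ay":0,"az":0,"claw":-1}
    - {"tx":0,"ty":0,"tz":0,"ax":0,"ay":0,"az":0,"claw":-1}

```text
time_s: 15.75
tcp_pos: [0.55, 0.1392, 0.1725]
eef_rot: [179.9, -10.0, 1.3]
contact_force: [0.3, 0.4, 0.6]
gripper_width: 0.0236
```

```bash
python3 go.py .548 .1435 .173 10 1.4 .518 .1435 .143 10 1.4
python3 - <<'E'
from h import *
c,W=look("side",(),save="i2side")
a=c["image"][140:240,180:300]; d=cap("wrist"); np.savez("i2w.npz",**d); b=d["image"][120:400,150:490]
cv2.imwrite("pics/i2.png",np.hstack([cv2.resize(a,(408,340),interpolation=2),cv2.resize(b,(390,340))]))
E
```

```text
now [0.55   0.1392 0.1725] [179.9 -10.    1.3] w 0.0236 F [0.3 0.4 0.6] t 15.8
d [-2.   4.3  0.5] rv [0.1 0.  0.2] n 1.0 per row [-2.   4.3  0.5] [0.13 0.02 0.15] ik 0.0 [ 38.   9. -30.   9. -44.  47.]
d [-30.   0. -30.] rv [0. 0. 0.] n 1.0 per row [-30.   0. -30.] [0. 0. 0.] ik 0.0 [ 41.   8. -36.  10. -39.  43.]
tcp [0.55   0.1392 0.1725] [179.86 -10.01   1.27] j [ 37.8   8.6 -30.1   8.8 -43.6  47.4] F [0.3 0.4 0.6] w 0.0236 t 15.8
```

View pics/i2.png

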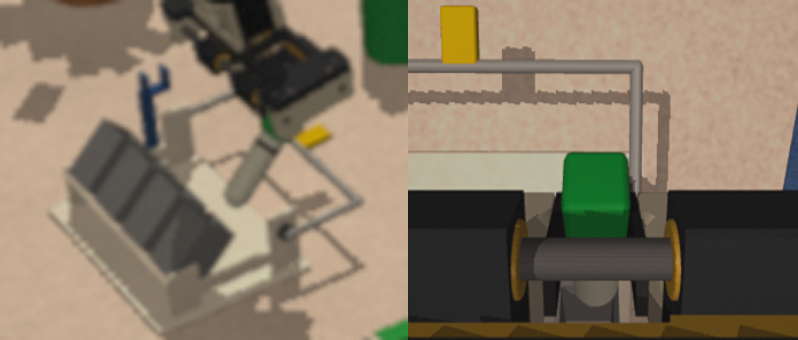

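Stick lines up with sleeve 1 (side crop: foot at (240,195), sleeve mouth at (225,240)). The wrist crop shows the cap centred in the jaws. Advancing gently.

Call:
step_arm:
  increments:
    - {"tx":-2,"ty":4,"tz":0,"ax":0,"ay":0,"az":0,"claw":-1}
    - {"tx":-7,"ty":0,"tz":-7,"ax":0,"ay":0,"az":0,"claw":-1}
    - {"tx":-7,"ty":0,"tz":-7,"ax":0,"ay":0,"az":0,"claw":-1}
    - {"tx":-7,"ty":0,"tz":-7,"ax":0,"ay":0,"az":0,"claw":-1}
    - {"tx":0,"ty":0,"tz":0,"ax":0,"ay":0,"az":0,"claw":-1}

```text
time_s: 16.35
tcp_pos: [0.5244, 0.1435, 0.1497]
eef_rot: [179.8, -9.9, 1.4]
contact_force: [0.2, -1.1, 0.0]
gripper_width: 0.024
```

Call:
step_arm:
  increments:
    - {"tx":-7,"ty":0,"tz":-7,"ax":0,"ay":0,"az":0,"claw":-1}
    - {"tx":-7,"ty":0,"tz":-7,"ax":0,"ay":0,"az":0,"claw":-1}
    - {"tx":0,"ty":0,"tz":0,"ax":0,"ay":0,"az":0,"claw":-1}

```text
time_s: 16.65
tcp_pos: [0.5106, 0.1435, 0.1359]
eef_rot: [179.8, -9.9, 1.3]
contact_force: [-1.0, -0.0, -0.5]
gripper_width: 0.024
```

Call:
step_arm:
  increments:
    - {"tx":-6,"ty":0,"tz":-6,"ax":0,"ay":0,"az":0,"claw":-1}
    - {"tx":-6,"ty":0,"tz":-6,"ax":0,"ay":0,"az":0,"claw":-1}
    - {"tx":-3,"ty":0,"tz":-3,"ax":0,"ay":0,"az":0,"claw":-1}
    - {"tx":0,"ty":0,"tz":0,"ax":0,"ay":0,"az":0,"claw":-1}

```text
time_s: 17.05
tcp_pos: [0.4965, 0.1438, 0.1215]
eef_rot: [179.9, -10.0, 1.4]
contact_force: [0.6, -0.5, -0.5]
gripper_width: 0.0238
```

Call:
step_arm:
  increments:
    - {"tx":-3,"ty":0,"tz":-3,"ax":0,"ay":0,"az":0,"claw":-1}
    - {"tx":-2,"ty":0,"tz":-2,"ax":0,"ay":0,"az":0,"claw":-1}
    - {"tx":0,"ty":0,"tz":0,"ax":0,"ay":0,"az":0,"claw":-1}

```text
time_s: 17.35
tcp_pos: [0.4919, 0.144, 0.1168]
eef_rot: [179.9, -10.0, 1.3]
contact_force: [1.0, -0.4, 0.2]
gripper_width: 0.0236
```

Run:
```python
from h import *
c,W=look("wrist",("green",),save="i3w")
c2,W=look("side",(),save="i3side")
cv2.imwrite("pics/i3.png",np.hstack([cv2.resize(c2["image"][140:240,180:300],(408,340),interpolation=2),cv2.resize(c["image"][120:400,150:490],(390,340))]))
```

```text
tcp [0.4919 0.144  0.1168] [179.88 -10.01   1.33] j [ 42.9   7.5 -41.7  12.1 -33.9  38.8] F [ 1.  -0.4  0.2] w 0.0236 t 17.4
green [575. 165.] 3041 [ 0.565 -0.02   0.023] [ 0.549 -0.036  0.004] [ 0.581 -0.014  0.025]
green [634. 181.] 547 [ 0.556 -0.072  0.006] [ 0.543 -0.074  0.001] [ 0.575 -0.071  0.012]
green [313. 281.] 3969 [0.508 0.145 0.115] [0.492 0.134 0.108] [0.519 0.155 0.121]
tcp [0.4921 0.1441 0.117 ] [179.89 -10.03   1.34] j [ 42.9   7.5 -41.7  12.1 -33.9  38.8] F [-0.1 -0.4  0.2] w 0.0241 t 17.4
```

View pics/i3.png

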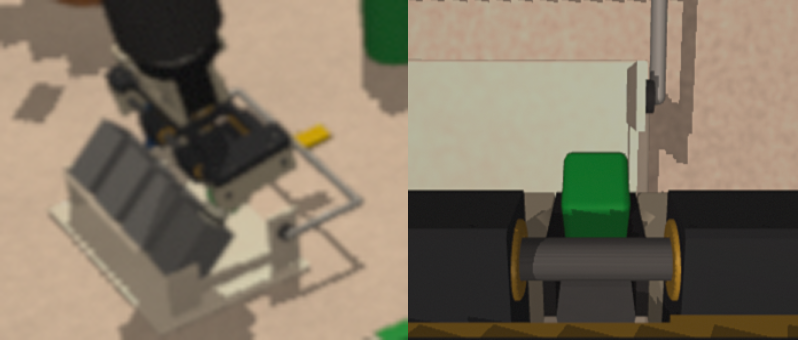

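The stick is in sleeve 1 and nearly home. Release it, back off along the bore and check.

Call:
step_arm:
  increments:
    - {"tx":-2,"ty":0,"tz":-2,"ax":0,"ay":0,"az":0,"claw":-1}
    - {"tx":-1,"ty":0,"tz":-1,"ax":0,"ay":0,"az":0,"claw":-1}
    - {"tx":0,"ty":0,"tz":0,"ax":0,"ay":0,"az":0,"claw":-0.3}
    - {"tx":0,"ty":0,"tz":0,"ax":0,"ay":0,"az":0,"claw":-0.3}
    - {"tx":0,"ty":0,"tz":0,"ax":0,"ay":0,"az":0,"claw":-0.3}

```text
time_s: 17.95
tcp_pos: [0.4889, 0.1439, 0.1138]
eef_rot: [179.9, -10.0, 1.3]
contact_force: [0.1, 1.0, -1.2]
gripper_width: 0.0303
```

Call:
step_arm:
  increments:
    - {"tx":0,"ty":0,"tz":30,"ax":0,"ay":0,"az":0,"claw":-0.3}
    - {"tx":0,"ty":0,"tz":40,"ax":0,"ay":0,"az":0,"claw":-0.3}
    - {"tx":0,"ty":0,"tz":40,"ax":0,"ay":0,"az":0,"claw":-0.3}
    - {"tx":0,"ty":0,"tz":0,"ax":0,"ay":0,"az":0,"claw":-0.3}

```text
time_s: 18.35
tcp_pos: [0.4916, 0.1459, 0.2297]
eef_rot: [-179.8, -10.5, 1.3]
contact_force: [0.1, 0.8, -0.5]
gripper_width: 0.0308
```

```bash
python3 - <<'E'
from h import *
c,W=look("wrist",("green",),save="i4w")
E
python3 go.py .55 -.02 .20 -15 0 .575 -.150 .12 -35 -7.4
```

```text
tcp [0.4916 0.1459 0.2297] [-179.81  -10.47    1.34] j [ 43.5  -0.2 -31.8   8.9 -50.8  42.7] F [ 0.1  0.8 -0.5] w 0.0308 t 18.4
green [623. 173.] 1291 [ 0.572 -0.14   0.022] [ 0.556 -0.153  0.004] [ 0.589 -0.136  0.025]
green [497. 177.] 1270 [ 0.565 -0.022  0.023] [ 0.549 -0.036  0.006] [ 0.582 -0.014  0.025]
green [557. 185.] 1405 [ 0.559 -0.078  0.023] [ 0.543 -0.094  0.004] [ 0.576 -0.072  0.025]
green [315. 248.] 1595 [0.506 0.146 0.107] [0.485 0.135 0.095] [0.522 0.157 0.116]
now [0.4903 0.1452 0.2268] [-179.9  -10.3    1.3] w 0.0307 F [ 0.   0.2 -2.4] t 18.4
d [  59.7 -165.2  -26.8] rv [-0.4 25.3 -1.3] n 4.0 per row [ 14.9 -41.3  -6.7] [-0.1   6.32 -0.32] ik 0.0 [ 16.  20.  -6.  -4. -78.  76.]
d [  25. -130.  -80.] rv [ 1.3 20.  -7.3] n 4.0 per row [  6.2 -32.5 -20. ] [ 0.32  4.99 -1.83] ik 0.0 [  1.  40.   9.  -5. -94.  83.]
```

Stick home: cap at z 0.107, matching where the spent cap sat. On to stick 3.

Call:
step_arm:
  increments:
    - {"tx":15,"ty":-41,"tz":-6,"ax":-0.1,"ay":6.3,"az":-0.3,"claw":-0.2}
    - {"tx":15,"ty":-41,"tz":-6,"ax":-0.1,"ay":6.3,"az":-0.3,"claw":-0.2}
    - {"tx":15,"ty":-41,"tz":-6,"ax":-0.1,"ay":6.3,"az":-0.3,"claw":-0.2}
    - {"tx":15,"ty":-41,"tz":-6,"ax":-0.1,"ay":6.3,"az":-0.3,"claw":-0.2}
    - {"tx":6,"ty":-33,"tz":-20,"ax":0.3,"ay":5,"az":-1.8,"claw":-0.2}
    - {"tx":6,"ty":-33,"tz":-20,"ax":0.3,"ay":5,"az":-1.8,"claw":-0.2}
    - {"tx":6,"ty":-33,"tz":-20,"ax":0.3,"ay":5,"az":-1.8,"claw":-0.2}
    - {"tx":6,"ty":-33,"tz":-20,"ax":0.3,"ay":5,"az":-1.8,"claw":-0.2}
    - {"tx":0,"ty":0,"tz":0,"ax":0,"ay":0,"az":0,"claw":-0.2}
    - {"tx":0,"ty":0,"tz":0,"ax":0,"ay":0,"az":0,"claw":-0.2}

```text
time_s: 19.4
tcp_pos: [0.5717, -0.1528, 0.1154]
eef_rot: [179.7, 35.6, -7.4]
contact_force: [-1.7, -0.0, -0.4]
gripper_width: 0.0348
```

```bash
python3 - <<'E'
from h import *
c,W=look("wrist",())
capfit(W,c,.572,-.150); capfit(W,c,.563,-.089)
E
python3 go.py .575 -.150 .026 -35 -7.4
```

```text
tcp [ 0.5717 -0.1528  0.1154] [179.71  35.64  -7.37] j [  1.   40.    9.   -4.6 -94.3  82.9] F [-1.7 -0.  -0.4] w 0.0348 t 19.4
cap 0.5726 -0.1496 size 0.0239 0.036 ang 82.7 2121 z 0.0233
cap 0.559 -0.085 size 0.0237 0.038 ang 85.9 1735 z 0.0233
now [ 0.5727 -0.1521  0.1182] [179.7  35.3  -7.2] w 0.0349 F [-0.4  0.4  1.2] t 19.4
d [  2.3   2.1 -92.2] rv [ 0.2 -0.4 -0.3] n 3.0 per row [  0.8   0.7 -30.7] [ 0.06 -0.12 -0.1 ] ik 0.0 [  1.  45.   6.  -5. -86.  83.]
```

Call:
step_arm:
  increments:
    - {"tx":1,"ty":1,"tz":-31,"ax":0,"ay":-0.2,"az":-0.2,"claw":-0.2}
    - {"tx":1,"ty":1,"tz":-31,"ax":0,"ay":-0.2,"az":-0.1,"claw":-0.2}
    - {"tx":1,"ty":0,"tz":-30,"ax":0,"ay":0,"az":0,"claw":-0.2}
    - {"tx":0,"ty":0,"tz":0,"ax":0,"ay":0,"az":0,"claw":-0.2}
    - {"tx":0,"ty":0,"tz":0,"ax":0,"ay":0,"az":0,"claw":-0.2}

```text
time_s: 19.95
tcp_pos: [0.5769, -0.1491, 0.0305]
eef_rot: [179.8, 34.6, -7.3]
contact_force: [-0.1, 0.5, 1.1]
gripper_width: 0.0353
```

```bash
python3 go.py .575 -.150 .026 -35 -7.4
```

```text
now [ 0.5769 -0.1491  0.0305] [179.8  34.6  -7.3] w 0.0353 F [-0.1  0.5  1.1] t 19.9
d [-1.9 -0.9 -4.5] rv [ 0.2  0.3 -0.2] n 1.0 per row [-1.9 -0.9 -4.5] [ 0.19  0.35 -0.16] ik 0.0 [  1.  45.   6.  -5. -86.  83.]
```

Call:
step_arm:
  increments:
    - {"tx":-2,"ty":-1,"tz":-4,"ax":0,"ay":0,"az":0,"claw":-0.2}
    - {"tx":0,"ty":0,"tz":0,"ax":0,"ay":0,"az":0,"claw":-1}
    - {"tx":0,"ty":0,"tz":0,"ax":0,"ay":0,"az":0,"claw":-1}
    - {"tx":0,"ty":0,"tz":0,"ax":0,"ay":0,"az":0,"claw":-1}
    - {"tx":0,"ty":0,"tz":0,"ax":0,"ay":0,"az":0,"claw":-1}

```text
time_s: 20.45
tcp_pos: [0.5747, -0.1509, 0.0254]
eef_rot: [179.8, 34.7, -7.4]
contact_force: [0.8, 1.7, 7.5]
gripper_width: 0.0236
```

```bash
python3 go.py .575 -.150 .15 -35 -7.4 .545 .1955 .185 10 1.4
```

```text
now [ 0.5747 -0.1509  0.0254] [179.8  34.7  -7.4] w 0.0236 F [0.8 1.7 7.5] t 20.4
d [  0.3   0.9 124.6] rv [ 0.2  0.2 -0.1] n 3.0 per row [ 0.1  0.3 41.5] [ 0.06  0.08 -0.02] ik 0.0 [  1.  38.  11.  -5. -97.  82.]
d [-30.  345.5  35. ] rv [ -2.4 -45.    8.3] n 8.0 per row [-3.7 43.2  4.4] [-0.29 -5.62  1.04] ik 0.0 [ 43.   9. -28.   9. -46.  42.]
```

Call:
step_arm:
  increments:
    - {"tx":0,"ty":0,"tz":41,"ax":0,"ay":0,"az":0,"claw":-1}
    - {"tx":0,"ty":0,"tz":41,"ax":0,"ay":0,"az":0,"claw":-1}
    - {"tx":0,"ty":0,"tz":41,"ax":0,"ay":0,"az":0,"claw":-1}
    - {"tx":3,"ty":10,"tz":40,"ax":0,"ay":0,"az":0,"claw":-1}
    - {"tx":3,"ty":42,"tz":5,"ax":-0.3,"ay":-5.6,"az":1,"claw":-1}
    - {"tx":3,"ty":42,"tz":5,"ax":-0.3,"ay":-5.6,"az":1,"claw":-1}
    - {"tx":3,"ty":42,"tz":5,"ax":-0.3,"ay":-5.6,"az":1,"claw":-1}
    - {"tx":3,"ty":42,"tz":5,"ax":-0.3,"ay":-5.6,"az":1,"claw":-1}
    - {"tx":3,"ty":42,"tz":5,"ax":-0.3,"ay":-5.6,"az":1,"claw":-1}
    - {"tx":3,"ty":42,"tz":5,"ax":-0.3,"ay":-5.6,"az":1,"claw":-1}
    - {"tx":3,"ty":42,"tz":5,"ax":-0.3,"ay":-5.6,"az":1,"claw":-1}
    - {"tx":3,"ty":42,"tz":5,"ax":-0.3,"ay":-5.6,"az":1,"claw":-1}

```text
time_s: 21.65
tcp_pos: [0.6013, 0.1974, 0.2286]
eef_rot: [-179.9, -10.3, 1.1]
contact_force: [1.0, 0.1, -1.3]
gripper_width: 0.024
```

Call:
step_arm:
  increments:
    - {"tx":0,"ty":0,"tz":0,"ax":0,"ay":0,"az":0,"claw":-1}
    - {"tx":0,"ty":0,"tz":0,"ax":0,"ay":0,"az":0,"claw":-1}

```text
time_s: 21.85
tcp_pos: [0.6001, 0.1963, 0.2274]
eef_rot: [180.0, -10.0, 1.2]
contact_force: [0.2, -0.4, -1.3]
gripper_width: 0.0236
```

```bash
python3 go.py .561 .1955 .184 10 1.4;  python3 - <<'E'
from h import *
c,W=look("wrist",("green",),save="j1w",mn=300)
E
```

```text
now [0.6001 0.1963 0.2274] [180.  -10.    1.2] w 0.0236 F [ 0.2 -0.4 -1.3] t 21.9
d [-39.1  -0.8 -43.4] rv [0.  0.  0.2] n 2.0 per row [-19.6  -0.4 -21.7] [0.02 0.01 0.12] ik 0.0 [ 42.  11. -26.   9. -46.  44.]
tcp [0.6001 0.1963 0.2274] [179.96 -10.02   1.17] j [ 39.4  11.9 -17.8   7.8 -52.8  47.5] F [ 0.2 -0.4 -1.3] w 0.0236 t 21.9
green [125.  19.] 3675 [0.789 0.354 0.046] [0.784 0.335 0.007] [0.814 0.382 0.088]
green [313. 283.] 3842 [0.616 0.197 0.23 ] [0.602 0.186 0.221] [0.626 0.208 0.236]
green [541. 288.] 1253 [ 0.568 -0.021  0.023] [ 0.55  -0.036  0.005] [ 0.584 -0.014  0.025]
green [598. 296.] 1453 [ 0.562 -0.076  0.023] [ 0.545 -0.094  0.004] [ 0.578 -0.071  0.025]
```

Call:
step_arm:
  increments:
    - {"tx":-20,"ty":0,"tz":-22,"ax":0,"ay":0,"az":0,"claw":-1}
    - {"tx":-20,"ty":-1,"tz":-21,"ax":0,"ay":0,"az":0,"claw":-1}
    - {"tx":-7,"ty":0,"tz":-7,"ax":0,"ay":0,"az":0,"claw":-1}
    - {"tx":-7,"ty":0,"tz":-7,"ax":0,"ay":0,"az":0,"claw":-1}
    - {"tx":0,"ty":0,"tz":0,"ax":0,"ay":0,"az":0,"claw":-1}
    - {"tx":0,"ty":0,"tz":0,"ax":0,"ay":0,"az":0,"claw":-1}

```text
time_s: 22.5
tcp_pos: [0.5483, 0.1943, 0.1709]
eef_rot: [180.0, -10.1, 1.0]
contact_force: [-0.1, 0.1, -0.1]
gripper_width: 0.024
```

```bash
python3 go.py .547 .1955 .1695 10 1.4 .489 .1955 .1115 10 1.4
```

```text
now [0.5483 0.1943 0.1709] [180.  -10.1   1. ] w 0.024 F [-0.1  0.1 -0.1] t 22.5
d [-1.3  1.2 -1.4] rv [0.  0.1 0.4] n 1.0 per row [-1.3  1.2 -1.4] [0.01 0.09 0.41] ik 0.0 [ 43.  10. -29.  10. -44.  42.]
d [-58.   0. -58.] rv [0. 0. 0.] n 2.0 per row [-29.   0. -29.] [0. 0. 0.] ik 0.0 [ 48.   9. -41.  13. -34.  33.]
```

Call:
step_arm:
  increments:
    - {"tx":-8,"ty":1,"tz":-8,"ax":0,"ay":0,"az":0.4,"claw":-1}
    - {"tx":-7,"ty":0,"tz":-7,"ax":0,"ay":0,"az":0,"claw":-1}
    - {"tx":-7,"ty":0,"tz":-7,"ax":0,"ay":0,"az":0,"claw":-1}
    - {"tx":-7,"ty":0,"tz":-7,"ax":0,"ay":0,"az":0,"claw":-1}
    - {"tx":0,"ty":0,"tz":0,"ax":0,"ay":0,"az":0,"claw":-1}

```text
time_s: 23.0
tcp_pos: [0.5166, 0.1945, 0.1398]
eef_rot: [179.9, -9.9, 1.5]
contact_force: [0.3, -0.2, -0.4]
gripper_width: 0.0232
```

Call:
step_arm:
  increments:
    - {"tx":-7,"ty":0,"tz":-7,"ax":0,"ay":0,"az":0,"claw":-1}
    - {"tx":-7,"ty":0,"tz":-7,"ax":0,"ay":0,"az":0,"claw":-1}
    - {"tx":-6,"ty":0,"tz":-6,"ax":0,"ay":0,"az":0,"claw":-1}
    - {"tx":-5,"ty":0,"tz":-5,"ax":0,"ay":0,"az":0,"claw":-1}
    - {"tx":0,"ty":0,"tz":0,"ax":0,"ay":0,"az":0,"claw":-1}

```text
time_s: 23.5
tcp_pos: [0.4922, 0.1947, 0.1153]
eef_rot: [179.9, -10.0, 1.4]
contact_force: [-0.6, -0.2, 0.4]
gripper_width: 0.024
```

```bash
python3 go.py .489 .1955 .1115 10 1.4;  python3 - <<'E'
from h import *
c,W=look("wrist",("green",),save="j2w",mn=300)
E
```

```text
now [0.4922 0.1947 0.1153] [179.9 -10.    1.4] w 0.024 F [-0.6 -0.2  0.4] t 23.5
d [-3.2  0.8 -3.8] rv [ 0.1 -0.  -0. ] n 1.0 per row [-3.2  0.8 -3.8] [ 0.1  -0.03 -0.02] ik 0.0 [ 48.   9. -41.  13. -34.  33.]
tcp [0.4922 0.1947 0.1153] [179.9   -9.97   1.44] j [ 47.6   9.4 -39.9  12.8 -34.5  33.6] F [-0.6 -0.2  0.4] w 0.024 t 23.5
green [630. 171.] 931 [ 0.563 -0.015  0.01 ] [ 0.549 -0.016  0.002] [ 0.581 -0.013  0.018]
green [427. 259.] 2206 [0.517 0.149 0.108] [0.51  0.136 0.098] [0.523 0.16  0.172]
green [313. 283.] 3815 [0.508 0.195 0.118] [0.494 0.184 0.109] [0.518 0.206 0.123]
```

Push the last 4 mm, release, rise, and travel to stick 2 (cap at 0.559,-0.085, yaw -4°).

Call:
step_arm:
  increments:
    - {"tx":-2,"ty":0,"tz":-2,"ax":0,"ay":0,"az":0,"claw":-1}
    - {"tx":-1.5,"ty":0,"tz":-2,"ax":0,"ay":0,"az":0,"claw":-1}
    - {"tx":0,"ty":0,"tz":0,"ax":0,"ay":0,"az":0,"claw":-0.32}
    - {"tx":0,"ty":0,"tz":0,"ax":0,"ay":0,"az":0,"claw":-0.32}
    - {"tx":0,"ty":0,"tz":0,"ax":0,"ay":0,"az":0,"claw":-0.32}
    - {"tx":0,"ty":0,"tz":30,"ax":0,"ay":0,"az":0,"claw":-0.32}
    - {"tx":0,"ty":0,"tz":40,"ax":0,"ay":0,"az":0,"claw":-0.32}
    - {"tx":0,"ty":0,"tz":45,"ax":0,"ay":0,"az":0,"claw":-0.32}
    - {"tx":0,"ty":0,"tz":0,"ax":0,"ay":0,"az":0,"claw":-0.32}

```text
time_s: 24.45
tcp_pos: [0.4923, 0.1974, 0.2336]
eef_rot: [-179.7, -10.5, 1.4]
contact_force: [1.0, 1.0, -0.4]
gripper_width: 0.0301
```

```bash
python3 - <<'E'
from h import *
c,W=look("wrist",("green",),save="j3w",mn=300)
E
python3 go.py .55 0 .20 -15 0 .561 -.085 .12 -35 -4
```

```text
tcp [0.4923 0.1974 0.2336] [-179.68  -10.5     1.41] j [ 48.2   1.6 -29.7   9.5 -51.7  37.8] F [ 1.   1.  -0.4] w 0.0301 t 24.4
green [549. 180.] 1354 [ 0.565 -0.02   0.023] [ 0.549 -0.036  0.005] [ 0.582 -0.014  0.025]
green [608. 188.] 1477 [ 0.56  -0.076  0.023] [ 0.543 -0.094  0.004] [ 0.576 -0.072  0.025]
green [316. 247.] 1576 [0.507 0.196 0.105] [0.486 0.186 0.094] [0.523 0.207 0.113]
green [383. 250.] 1706 [0.506 0.147 0.107] [0.486 0.135 0.094] [0.522 0.158 0.116]
now [0.491  0.1964 0.2304] [-179.8  -10.3    1.4] w 0.0294 F [-0.1 -0.5 -1.2] t 24.5
d [  59.  -196.4  -30.4] rv [-0.5 25.3 -1.3] n 5.0 per row [ 11.8 -39.3  -6.1] [-0.11  5.06 -0.27] ik 0.0 [ 17.  20.  -6.  -5. -78.  74.]
d [ 11. -85. -80.] rv [ 0.7 20.  -4. ] n 3.0 per row [  3.7 -28.3 -26.7] [ 0.23  6.66 -1.32] ik 0.0 [  7.  37.   6.  -6. -93.  81.]
```

Call:
step_arm:
  increments:
    - {"tx":12,"ty":-39,"tz":-6,"ax":-0.1,"ay":5.1,"az":-0.3,"claw":-0.2}
    - {"tx":12,"ty":-39,"tz":-6,"ax":-0.1,"ay":5.1,"az":-0.3,"claw":-0.2}
    - {"tx":12,"ty":-39,"tz":-6,"ax":-0.1,"ay":5.1,"az":-0.3,"claw":-0.2}
    - {"tx":12,"ty":-39,"tz":-6,"ax":-0.1,"ay":5.1,"az":-0.3,"claw":-0.2}
    - {"tx":12,"ty":-40,"tz":-6,"ax":-0.1,"ay":5.1,"az":-0.3,"claw":-0.2}
    - {"tx":4,"ty":-28,"tz":-27,"ax":0.2,"ay":6.6,"az":-1.3,"claw":-0.2}
    - {"tx":4,"ty":-28,"tz":-27,"ax":0.2,"ay":6.6,"az":-1.3,"claw":-0.2}
    - {"tx":4,"ty":-28,"tz":-27,"ax":0.2,"ay":6.6,"az":-1.3,"claw":-0.2}
    - {"tx":0,"ty":0,"tz":0,"ax":0,"ay":0,"az":0,"claw":-0.2}
    - {"tx":0,"ty":0,"tz":0,"ax":0,"ay":0,"az":0,"claw":-0.2}

```text
time_s: 25.5
tcp_pos: [0.5601, -0.0859, 0.1106]
eef_rot: [179.5, 35.8, -4.3]
contact_force: [0.4, -0.4, 1.6]
gripper_width: 0.035
```

```bash
python3 - <<'E'
from h import *
c,W=look("wrist",())
capfit(W,c,.560,-.086); capfit(W,c,.567,-.031)
E
python3 go.py .561 -.085 .0255 -35 -4
```

```text
tcp [ 0.5601 -0.0859  0.1106] [179.46  35.82  -4.34] j [  6.9  38.4   5.6  -6.  -92.5  80.6] F [ 0.4 -0.4  1.6] w 0.035 t 25.5
cap 0.5596 -0.0846 size 0.0238 0.0378 ang 86.5 2141 z 0.0234
cap 0.5656 -0.0273 size 0.0235 0.0368 ang 86.6 2215 z 0.0234
now [ 0.5614 -0.0852  0.1144] [179.5  35.4  -4.2] w 0.035 F [0.6 1.3 2. ] t 25.6
d [ -0.4   0.2 -88.9] rv [ 0.4 -0.4 -0.1] n 2.0 per row [ -0.2   0.1 -44.4] [ 0.18 -0.22 -0.04] ik 0.0 [  7.  43.   2.  -6. -84.  82.]
```

Call:
step_arm:
  increments:
    - {"tx":0,"ty":0,"tz":-31,"ax":0.2,"ay":-0.2,"az":0,"claw":-0.2}
    - {"tx":0,"ty":0,"tz":-31,"ax":0.2,"ay":-0.2,"az":0,"claw":-0.2}
    - {"tx":-1,"ty":0,"tz":-30,"ax":0,"ay":0,"az":0,"claw":-0.2}
    - {"tx":0,"ty":0,"tz":0,"ax":0,"ay":0,"az":0,"claw":-0.2}
    - {"tx":0,"ty":0,"tz":0,"ax":0,"ay":0,"az":0,"claw":-0.2}

```text
time_s: 26.05
tcp_pos: [0.562, -0.0841, 0.0277]
eef_rot: [-179.9, 34.6, -3.7]
contact_force: [1.0, 0.9, -0.6]
gripper_width: 0.0349
```

Call:
step_arm:
  increments:
    - {"tx":0,"ty":-0.5,"tz":-2,"ax":0,"ay":0,"az":0,"claw":-0.2}
    - {"tx":0,"ty":0,"tz":0,"ax":0,"ay":0,"az":0,"claw":-1}
    - {"tx":0,"ty":0,"tz":0,"ax":0,"ay":0,"az":0,"claw":-1}
    - {"tx":0,"ty":0,"tz":0,"ax":0,"ay":0,"az":0,"claw":-1}
    - {"tx":0,"ty":0,"tz":0,"ax":0,"ay":0,"az":0,"claw":-1}

```text
time_s: 26.55
tcp_pos: [0.5614, -0.0853, 0.0234]
eef_rot: [-179.9, 34.8, -3.8]
contact_force: [0.8, 2.4, 8.0]
gripper_width: 0.0233
```

```bash
python3 go.py .561 -.085 .19 -35 -4 .60 .247 .228 10 1.4 .5475 .247 .1705 10 1.4
```

```text
now [ 0.5614 -0.0853  0.0234] [-179.9   34.8   -3.8] w 0.0233 F [0.8 2.4 8. ] t 26.6
d [ -0.4   0.3 166.6] rv [-0.1  0.2 -0.1] n 4.0 per row [-0.1  0.1 41.6] [-0.02  0.04 -0.03] ik 0.0 [   7.   34.    9.   -6. -100.   80.]
d [ 39. 332.  38.] rv [ -1.  -45.    5.1] n 8.0 per row [ 4.9 41.5  4.8] [-0.13 -5.63  0.64] ik 0.0 [ 43.  14. -16.   8. -54.  44.]
d [-52.5   0.  -57.5] rv [0. 0. 0.] n 2.0 per row [-26.2   0.  -28.7] [0. 0. 0.] ik 0.0 [ 47.  12. -26.  10. -45.  37.]
```

Call:
step_arm:
  increments:
    - {"tx":0,"ty":0,"tz":41,"ax":0,"ay":0,"az":0,"claw":-1}
    - {"tx":0,"ty":0,"tz":42,"ax":0,"ay":0,"az":0,"claw":-1}
    - {"tx":0,"ty":0,"tz":42,"ax":0,"ay":0,"az":0,"claw":-1}
    - {"tx":3,"ty":10,"tz":41,"ax":0,"ay":0,"az":0,"claw":-1}
    - {"tx":4.5,"ty":40,"tz":5,"ax":-0.1,"ay":-5.6,"az":0.6,"claw":-1}
    - {"tx":4.5,"ty":40,"tz":5,"ax":-0.1,"ay":-5.6,"az":0.6,"claw":-1}
    - {"tx":4.5,"ty":40,"tz":5,"ax":-0.1,"ay":-5.6,"az":0.6,"claw":-1}
    - {"tx":4.5,"ty":40,"tz":5,"ax":-0.1,"ay":-5.6,"az":0.6,"claw":-1}
    - {"tx":4.5,"ty":40,"tz":5,"ax":-0.1,"ay":-5.6,"az":0.6,"claw":-1}
    - {"tx":4.5,"ty":40,"tz":5,"ax":-0.1,"ay":-5.6,"az":0.6,"claw":-1}
    - {"tx":4.5,"ty":41,"tz":5,"ax":-0.1,"ay":-5.6,"az":0.6,"claw":-1}
    - {"tx":4.5,"ty":41,"tz":5,"ax":-0.1,"ay":-5.6,"az":0.6,"claw":-1}

```text
time_s: 27.75
tcp_pos: [0.5998, 0.2488, 0.2296]
eef_rot: [-179.5, -10.2, 1.3]
contact_force: [1.4, -0.8, -1.3]
gripper_width: 0.0236
```

Call:
step_arm:
  increments:
    - {"tx":0,"ty":0,"tz":0,"ax":0,"ay":0,"az":0,"claw":-1}
    - {"tx":0,"ty":0,"tz":0,"ax":0,"ay":0,"az":0,"claw":-1}

```text
time_s: 27.95
tcp_pos: [0.5986, 0.2476, 0.2282]
eef_rot: [-179.7, -9.9, 1.4]
contact_force: [0.5, -1.6, -1.4]
gripper_width: 0.0237
```

```bash
python3 go.py .5475 .247 .168 10 1.4;  python3 - <<'E'
from h import *
c,W=look("wrist",("green",),save="k1w",mn=300)
E
```

```text
now [0.5986 0.2476 0.2282] [-179.7   -9.9    1.4] w 0.0237 F [ 0.5 -1.6 -1.4] t 27.9
d [-51.1  -0.6 -60.2] rv [-0.3 -0.2 -0.1] n 2.0 per row [-25.5  -0.3 -30.1] [-0.15 -0.08 -0.04] ik 0.0 [ 47.  12. -27.  10. -45.  37.]
tcp [0.5986 0.2476 0.2282] [-179.7    -9.85    1.43] j [ 43.2  13.5 -15.5   7.9 -53.7  44. ] F [ 0.5 -1.6 -1.4] w 0.0237 t 27.9
green [186.  19.] 3241 [0.788 0.357 0.047] [0.784 0.336 0.008] [0.811 0.387 0.086]
green [313. 285.] 3722 [0.614 0.248 0.233] [0.602 0.237 0.224] [0.624 0.259 0.238]
green [594. 289.] 1453 [ 0.567 -0.019  0.023] [ 0.55  -0.036  0.004] [ 0.583 -0.014  0.025]
```

Call:
step_arm:
  increments:
    - {"tx":-17,"ty":0,"tz":-20,"ax":-0.2,"ay":-0.1,"az":0,"claw":-1}
    - {"tx":-17,"ty":-0.5,"tz":-20,"ax":-0.1,"ay":0,"az":0,"claw":-1}
    - {"tx":-17,"ty":0,"tz":-20,"ax":0,"ay":0,"az":0,"claw":-1}
    - {"tx":0,"ty":0,"tz":0,"ax":0,"ay":0,"az":0,"claw":-1}
    - {"tx":0,"ty":0,"tz":0,"ax":0,"ay":0,"az":0,"claw":-1}

```text
time_s: 28.5
tcp_pos: [0.5494, 0.2451, 0.1682]
eef_rot: [180.0, -10.0, 1.3]
contact_force: [-0.5, 0.6, -0.0]
gripper_width: 0.0237
```

```bash
python3 go.py .5475 .247 .168 10 1.4 .4895 .247 .110 10 1.4
```

```text
now [0.5494 0.2451 0.1682] [180.  -10.    1.3] w 0.0237 F [-0.5  0.6 -0. ] t 28.5
d [-1.9  1.9 -0.2] rv [ 0.  -0.   0.1] n 1.0 per row [-1.9  1.9 -0.2] [ 0.03 -0.05  0.15] ik 0.0 [ 47.  12. -27.  10. -45.  37.]
d [-58.   0. -58.] rv [0. 0. 0.] n 2.0 per row [-29.   0. -29.] [0. 0. 0.] ik 0.0 [ 52.  12. -38.  14. -35.  28.]
```

Call:
step_arm:
  increments:
    - {"tx":-8,"ty":2,"tz":-7,"ax":0,"ay":0,"az":0,"claw":-1}
    - {"tx":-7,"ty":0,"tz":-7,"ax":0,"ay":0,"az":0,"claw":-1}
    - {"tx":-7,"ty":0,"tz":-7,"ax":0,"ay":0,"az":0,"claw":-1}
    - {"tx":-7,"ty":0,"tz":-7,"ax":0,"ay":0,"az":0,"claw":-1}
    - {"tx":0,"ty":0,"tz":0,"ax":0,"ay":0,"az":0,"claw":-1}

```text
time_s: 29.0
tcp_pos: [0.5183, 0.2475, 0.1389]
eef_rot: [179.9, -9.9, 1.4]
contact_force: [-0.9, 1.0, -0.3]
gripper_width: 0.0241
```

Call:
step_arm:
  increments:
    - {"tx":-7,"ty":0,"tz":-7,"ax":0,"ay":0,"az":0,"claw":-1}
    - {"tx":-7,"ty":0,"tz":-7,"ax":0,"ay":0,"az":0,"claw":-1}
    - {"tx":-6,"ty":0,"tz":-6,"ax":0,"ay":0,"az":0,"claw":-1}
    - {"tx":-5,"ty":0,"tz":-5,"ax":0,"ay":0,"az":0,"claw":-1}
    - {"tx":0,"ty":0,"tz":0,"ax":0,"ay":0,"az":0,"claw":-1}

```text
time_s: 29.5
tcp_pos: [0.4937, 0.2477, 0.1143]
eef_rot: [179.9, -9.9, 1.4]
contact_force: [0.1, -0.0, -0.2]
gripper_width: 0.0239
```

```bash
python3 go.py .4895 .247 .110 10 1.4
```

```text
now [0.4937 0.2477 0.1143] [179.9  -9.9   1.4] w 0.0239 F [ 0.1 -0.  -0.2] t 29.5
d [-4.2 -0.7 -4.3] rv [ 0.1 -0.1  0. ] n 1.0 per row [-4.2 -0.7 -4.3] [ 0.06 -0.08  0.04] ik 0.0 [ 52.  12. -38.  14. -35.  28.]
```

Call:
step_arm:
  increments:
    - {"tx":-2,"ty":0,"tz":-2,"ax":0,"ay":0,"az":0,"claw":-1}
    - {"tx":-2,"ty":0,"tz":-2,"ax":0,"ay":0,"az":0,"claw":-1}
    - {"tx":0,"ty":0,"tz":0,"ax":0,"ay":0,"az":0,"claw":-0.32}
    - {"tx":0,"ty":0,"tz":0,"ax":0,"ay":0,"az":0,"claw":-0.32}
    - {"tx":0,"ty":0,"tz":0,"ax":0,"ay":0,"az":0,"claw":-0.32}
    - {"tx":0,"ty":0,"tz":30,"ax":0,"ay":0,"az":0,"claw":-0.32}
    - {"tx":0,"ty":0,"tz":40,"ax":0,"ay":0,"az":0,"claw":-0.32}
    - {"tx":0,"ty":0,"tz":45,"ax":0,"ay":0,"az":0,"claw":-0.32}
    - {"tx":0,"ty":0,"tz":0,"ax":0,"ay":0,"az":0,"claw":-0.32}

```text
time_s: 30.4
tcp_pos: [0.4934, 0.2507, 0.233]
eef_rot: [-179.6, -10.4, 1.3]
contact_force: [1.0, 0.6, -1.1]
gripper_width: 0.0296
```

```bash
python3 - <<'E'
from h import *
c,W=look("wrist",("green",),save="k3w",mn=300)
E
python3 go.py .55 .05 .20 -15 0 .567 -.0275 .12 -35 -3.5
```

```text
tcp [0.4934 0.2507 0.233 ] [-179.57  -10.45    1.32] j [ 52.4   4.1 -27.2   9.9 -52.1  33.3] F [ 1.   0.6 -1.1] w 0.0296 t 30.4
green [605. 182.] 1486 [ 0.565 -0.019  0.023] [ 0.549 -0.036  0.004] [ 0.582 -0.014  0.025]
green [319. 250.] 1563 [0.505 0.248 0.105] [0.485 0.237 0.094] [0.522 0.259 0.113]
green [387. 250.] 1723 [0.506 0.198 0.104] [0.486 0.186 0.093] [0.523 0.208 0.113]
green [454. 252.] 1854 [0.507 0.149 0.107] [0.488 0.136 0.091] [0.523 0.158 0.116]
now [0.4921 0.2496 0.2297] [-179.7  -10.3    1.3] w 0.0295 F [-0.4 -0.6 -1.1] t 30.4
d [  57.9 -199.6  -29.7] rv [-0.6 25.3 -1.3] n 5.0 per row [ 11.6 -39.9  -5.9] [-0.12  5.05 -0.25] ik 0.0 [ 22.  20.  -6.  -6. -78.  70.]
d [ 17.  -77.5 -80. ] rv [ 0.6 20.  -3.5] n 3.0 per row [  5.7 -25.8 -26.7] [ 0.2   6.66 -1.15] ik 0.0 [ 11.  38.   7.  -8. -93.  77.]
```

Three sticks are home. Now the last one (cap at 0.5656,-0.0273).

Call:
step_arm:
  increments:
    - {"tx":12,"ty":-40,"tz":-6,"ax":-0.1,"ay":5.1,"az":-0.3,"claw":-0.2}
    - {"tx":12,"ty":-40,"tz":-6,"ax":-0.1,"ay":5.1,"az":-0.3,"claw":-0.2}
    - {"tx":12,"ty":-40,"tz":-6,"ax":-0.1,"ay":5.1,"az":-0.3,"claw":-0.2}
    - {"tx":12,"ty":-40,"tz":-6,"ax":-0.1,"ay":5.1,"az":-0.2,"claw":-0.2}
    - {"tx":11,"ty":-40,"tz":-6,"ax":-0.1,"ay":5.1,"az":-0.2,"claw":-0.2}
    - {"tx":5,"ty":-26,"tz":-27,"ax":0.2,"ay":6.5,"az":-1.1,"claw":-0.2}
    - {"tx":5,"ty":-26,"tz":-27,"ax":0.2,"ay":6.5,"az":-1.1,"claw":-0.2}
    - {"tx":5,"ty":-26,"tz":-27,"ax":0.2,"ay":6.5,"az":-1.1,"claw":-0.2}
    - {"tx":0,"ty":0,"tz":0,"ax":0,"ay":0,"az":0,"claw":-0.2}
    - {"tx":0,"ty":0,"tz":0,"ax":0,"ay":0,"az":0,"claw":-0.2}

```text
time_s: 31.45
tcp_pos: [0.5634, -0.0311, 0.11]
eef_rot: [179.6, 35.5, -3.5]
contact_force: [0.3, 1.1, 1.0]
gripper_width: 0.0351
```

```bash
python3 - <<'E'
from h import *
c,W=look("wrist",())
capfit(W,c,.566,-.028)
E
python3 go.py .567 -.0273 .0255 -35 -3.5
```

```text
tcp [ 0.5634 -0.0311  0.11  ] [179.65  35.52  -3.55] j [ 11.1  38.1   5.9  -8.1 -92.5  77.6] F [0.3 1.1 1. ] w 0.0351 t 31.4
cap 0.566 -0.0268 size 0.0239 0.037 ang 86.9 2206 z 0.0234
now [ 0.5646 -0.0302  0.1135] [179.7  35.1  -3.4] w 0.0351 F [-0.2  0.3  1.6] t 31.5
d [  2.4   2.9 -88. ] rv [ 0.2 -0.1 -0.3] n 2.0 per row [  1.2   1.5 -44. ] [ 0.1  -0.07 -0.13] ik 0.0 [ 11.  43.   3.  -8. -84.  79.]
```

Call:
step_arm:
  increments:
    - {"tx":1,"ty":1,"tz":-31,"ax":0.1,"ay":0,"az":0,"claw":-0.2}
    - {"tx":1,"ty":1,"tz":-30,"ax":0.1,"ay":0,"az":0,"claw":-0.2}
    - {"tx":0,"ty":0.5,"tz":-29,"ax":0,"ay":0,"az":0,"claw":-0.2}
    - {"tx":0,"ty":0,"tz":0,"ax":0,"ay":0,"az":0,"claw":-0.2}
    - {"tx":0,"ty":0,"tz":0,"ax":0,"ay":0,"az":0,"claw":-0.2}

```text
time_s: 32.0
tcp_pos: [0.5678, -0.0265, 0.0285]
eef_rot: [-179.9, 34.8, -3.0]
contact_force: [0.4, -0.1, 0.5]
gripper_width: 0.0351
```

Call:
step_arm:
  increments:
    - {"tx":0,"ty":0,"tz":-2,"ax":0,"ay":0,"az":0,"claw":-0.2}
    - {"tx":0,"ty":0,"tz":0,"ax":0,"ay":0,"az":0,"claw":-1}
    - {"tx":0,"ty":0,"tz":0,"ax":0,"ay":0,"az":0,"claw":-1}
    - {"tx":0,"ty":0,"tz":0,"ax":0,"ay":0,"az":0,"claw":-1}
    - {"tx":0,"ty":0,"tz":0,"ax":0,"ay":0,"az":0,"claw":-1}

```text
time_s: 32.5
tcp_pos: [0.5673, -0.0272, 0.0244]
eef_rot: [-179.9, 35.0, -3.1]
contact_force: [1.2, 1.9, 7.7]
gripper_width: 0.0238
```

```bash
python3 go.py .567 -.0273 .19 -35 -3.5 .60 .299 .228 10 1.4
```

```text
now [ 0.5673 -0.0272  0.0244] [-179.9   35.    -3.1] w 0.0238 F [1.2 1.9 7.7] t 32.5
d [-3.000e-01 -1.000e-01  1.656e+02] rv [-0.1  0.  -0.3] n 4.0 per row [-0.1 -0.  41.4] [-0.02  0.01 -0.08] ik 0.0 [  11.   34.   10.   -9. -100.   76.]
d [ 33.  326.3  38. ] rv [ -0.8 -45.    4.6] n 8.0 per row [ 4.1 40.8  4.8] [-0.1  -5.63  0.58] ik 0.0 [ 47.  16. -13.   9. -55.  40.]
```

Call:
step_arm:
  increments:
    - {"tx":0,"ty":0,"tz":41,"ax":0,"ay":0,"az":0,"claw":-1}
    - {"tx":0,"ty":0,"tz":42,"ax":0,"ay":0,"az":0,"claw":-1}
    - {"tx":0,"ty":0,"tz":42,"ax":0,"ay":0,"az":0,"claw":-1}
    - {"tx":3,"ty":10,"tz":41,"ax":0,"ay":0,"az":0,"claw":-1}
    - {"tx":3.5,"ty":39.5,"tz":5,"ax":-0.1,"ay":-5.6,"az":0.5,"claw":-1}
    - {"tx":3.5,"ty":39.5,"tz":5,"ax":-0.1,"ay":-5.6,"az":0.5,"claw":-1}
    - {"tx":3.5,"ty":39.5,"tz":5,"ax":-0.1,"ay":-5.6,"az":0.5,"claw":-1}
    - {"tx":3.5,"ty":39.5,"tz":5,"ax":-0.1,"ay":-5.6,"az":0.5,"claw":-1}
    - {"tx":3.5,"ty":39.5,"tz":5,"ax":-0.1,"ay":-5.6,"az":0.6,"claw":-1}
    - {"tx":3.5,"ty":39.5,"tz":5,"ax":-0.1,"ay":-5.6,"az":0.6,"claw":-1}
    - {"tx":3.5,"ty":39.5,"tz":5,"ax":-0.1,"ay":-5.6,"az":0.6,"claw":-1}
    - {"tx":3.5,"ty":39.5,"tz":5,"ax":-0.1,"ay":-5.6,"az":0.6,"claw":-1}

```text
time_s: 33.7
tcp_pos: [0.5977, 0.3008, 0.2306]
eef_rot: [-179.8, -10.0, 1.5]
contact_force: [0.7, -1.4, 0.4]
gripper_width: 0.0238
```

Call:
step_arm:
  increments:
    - {"tx":0,"ty":0,"tz":0,"ax":0,"ay":0,"az":0,"claw":-1}
    - {"tx":0,"ty":0,"tz":0,"ax":0,"ay":0,"az":0,"claw":-1}

```text
time_s: 33.9
tcp_pos: [0.5965, 0.2995, 0.2292]
eef_rot: [180.0, -9.7, 1.6]
contact_force: [0.7, 0.1, -0.8]
gripper_width: 0.0242
```

```bash
python3 go.py .545 .299 .168 10 1.4;  python3 - <<'E'
from h import *
c,W=look("wrist",("green",),save="l1w",mn=300)
E
```

```text
now [0.5965 0.2995 0.2292] [180.   -9.7   1.6] w 0.0242 F [ 0.7  0.1 -0.8] t 33.9
d [-51.5  -0.5 -61.2] rv [ 0.  -0.3 -0.2] n 2.0 per row [-25.8  -0.3 -30.6] [ 0.   -0.14 -0.1 ] ik 0.0 [ 51.  14. -24.  11. -46.  33.]
tcp [0.5965 0.2995 0.2292] [180.    -9.72   1.6 ] j [ 47.1  15.6 -12.7   8.4 -55.1  40.1] F [ 0.7  0.1 -0.8] w 0.0242 t 33.9
green [244.  19.] 2913 [0.787 0.362 0.047] [0.784 0.337 0.009] [0.807 0.391 0.084]
green [313. 283.] 3819 [0.612 0.3   0.233] [0.599 0.289 0.224] [0.623 0.311 0.238]
```

Call:
step_arm:
  increments:
    - {"tx":-17,"ty":0.5,"tz":-20,"ax":0,"ay":-0.3,"az":-0.2,"claw":-1}
    - {"tx":-17,"ty":0.5,"tz":-20,"ax":0,"ay":0,"az":0,"claw":-1}
    - {"tx":-19,"ty":0,"tz":-20,"ax":0,"ay":0,"az":0,"claw":-1}
    - {"tx":0,"ty":0,"tz":0,"ax":0,"ay":0,"az":0,"claw":-1}
    - {"tx":0,"ty":0,"tz":0,"ax":0,"ay":0,"az":0,"claw":-1}

```text
time_s: 34.45
tcp_pos: [0.5454, 0.2987, 0.1692]
eef_rot: [180.0, -10.0, 1.2]
contact_force: [-0.3, 0.2, -0.3]
gripper_width: 0.0237
```

```bash
python3 go.py .545 .299 .168 10 1.4
```

```text
now [0.5454 0.2987 0.1692] [180.  -10.    1.2] w 0.0237 F [-0.3  0.2 -0.3] t 34.5
d [-0.4  0.3 -1.2] rv [0.  0.  0.2] n 1.0 per row [-0.4  0.3 -1.2] [0.03 0.03 0.22] ik 0.0 [ 51.  14. -24.  11. -46.  33.]
```

Call:
step_arm:
  increments:
    - {"tx":-7,"ty":0,"tz":-8,"ax":0,"ay":0,"az":0.2,"claw":-1}
    - {"tx":-7,"ty":0,"tz":-7,"ax":0,"ay":0,"az":0,"claw":-1}
    - {"tx":-7,"ty":0,"tz":-7,"ax":0,"ay":0,"az":0,"claw":-1}
    - {"tx":-7,"ty":0,"tz":-7,"ax":0,"ay":0,"az":0,"claw":-1}
    - {"tx":0,"ty":0,"tz":0,"ax":0,"ay":0,"az":0,"claw":-1}

```text
time_s: 34.95
tcp_pos: [0.5153, 0.299, 0.1389]
eef_rot: [179.9, -10.0, 1.5]
contact_force: [0.8, 0.2, -0.5]
gripper_width: 0.0237
```

Call:
step_arm:
  increments:
    - {"tx":-7,"ty":0,"tz":-7,"ax":0,"ay":0,"az":0,"claw":-1}
    - {"tx":-7,"ty":0,"tz":-7,"ax":0,"ay":0,"az":0,"claw":-1}
    - {"tx":-6,"ty":0,"tz":-6,"ax":0,"ay":0,"az":0,"claw":-1}
    - {"tx":-5,"ty":0,"tz":-5,"ax":0,"ay":0,"az":0,"claw":-1}
    - {"tx":0,"ty":0,"tz":0,"ax":0,"ay":0,"az":0,"claw":-1}

```text
time_s: 35.45
tcp_pos: [0.4908, 0.2992, 0.1142]
eef_rot: [179.9, -10.0, 1.5]
contact_force: [-0.2, -0.8, 0.3]
gripper_width: 0.0237
```

```bash
python3 go.py .487 .299 .110 10 1.4
```

```text
now [0.4908 0.2992 0.1142] [179.9 -10.    1.5] w 0.0237 F [-0.2 -0.8  0.3] t 35.5
d [-3.8 -0.2 -4.2] rv [ 0.1 -0.  -0.1] n 1.0 per row [-3.8 -0.2 -4.2] [ 0.06 -0.   -0.08] ik 0.0 [ 56.  14. -35.  14. -36.  24.]
```

Call:
step_arm:
  increments:
    - {"tx":-2,"ty":0,"tz":-2,"ax":0,"ay":0,"az":0,"claw":-1}
    - {"tx":-2,"ty":0,"tz":-2,"ax":0,"ay":0,"az":0,"claw":-1}
    - {"tx":0,"ty":0,"tz":0,"ax":0,"ay":0,"az":0,"claw":-0.32}
    - {"tx":0,"ty":0,"tz":0,"ax":0,"ay":0,"az":0,"claw":-0.32}
    - {"tx":0,"ty":0,"tz":0,"ax":0,"ay":0,"az":0,"claw":-0.32}
    - {"tx":0,"ty":0,"tz":30,"ax":0,"ay":0,"az":0,"claw":-0.32}
    - {"tx":0,"ty":0,"tz":40,"ax":0,"ay":0,"az":0,"claw":-0.32}
    - {"tx":0,"ty":-25,"tz":40,"ax":0,"ay":3,"az":0,"claw":-0.32}
    - {"tx":0,"ty":-25,"tz":40,"ax":0,"ay":3,"az":0,"claw":-0.32}
    - {"tx":5,"ty":-25,"tz":0,"ax":0,"ay":4,"az":0,"claw":-0.32}
    - {"tx":0,"ty":0,"tz":0,"ax":0,"ay":0,"az":0,"claw":-0.32}
    - {"tx":0,"ty":0,"tz":0,"ax":0,"ay":0,"az":0,"claw":-0.32}

```text
time_s: 36.65
tcp_pos: [0.4931, 0.224, 0.2609]
eef_rot: [-179.7, -0.1, 1.3]
contact_force: [0.2, 0.2, -0.4]
gripper_width: 0.0299
```

```bash
python3 - <<'E'
from h import *
c,W=look("wrist",("green","yellow"),save="m1",mn=300)
c2,W=look("scene",("orange",),mn=60,save="m1s")
m=(W[...,2]>.037)&(W[...,2]<.055)&(W[...,1]<-.25)&(W[...,1]>-.55)&(W[...,0]>.33)&(W[...,0]<.65)
p=W[m][:,:2].astype(np.float32); print("tub rim",cv2.minAreaRect(p),len(p))
cv2.imwrite("pics/m1c.png",np.hstack([cv2.resize(c["image"][30:310,130:530],(500,350)),cv2.resize(c2["image"][240:360,170:290],(300,300))[:350] if 0 else cv2.copyMakeBorder(cv2.resize(c2["image"][240:360,170:290],(300,300)),0,50,0,0,0)]))
E
python3 go.py .632 .2235 .15 0 1.4
```

```text
tcp [0.4931 0.224  0.2609] [-1.7973e+02 -6.0000e-02  1.2900e+00] j [ 45.1   7.3 -14.9  -0.2 -67.6  46.3] F [ 0.2  0.2 -0.4] w 0.0299 t 36.6
green [222. 208.] 1483 [0.506 0.297 0.104] [0.485 0.287 0.093] [0.521 0.309 0.113]
green [285. 209.] 1373 [0.507 0.248 0.105] [0.485 0.237 0.094] [0.522 0.259 0.113]
green [349. 209.] 1392 [0.508 0.197 0.105] [0.486 0.186 0.094] [0.523 0.208 0.113]
green [411. 212.] 1518 [0.508 0.148 0.107] [0.486 0.136 0.093] [0.523 0.158 0.116]
yellow [318.  48.] 1101 [0.632 0.225 0.057] [0.617 0.215 0.055] [0.647 0.235 0.058]
tcp [0.4926 0.2243 0.2605] [-1.7977e+02 -4.0000e-02  1.3700e+00] j [ 45.1   7.3 -15.   -0.1 -67.6  46.3] F [-0.5 -0.1  0. ] w 0.0293 t 36.7
orange [477. 217.] 188 [0.777 0.069 0.21 ] [0.76  0.057 0.2  ] [0.791 0.088 0.213]
orange [240. 297.] 114 [ 0.493 -0.387  0.029] [ 0.476 -0.396  0.019] [ 0.507 -0.376  0.033]
tub rim ((0.4541652202606201, -0.3908933997154236), (0.1560283601284027, 0.15287451446056366), 6.0473809242248535) 724
now [0.4923 0.2246 0.2604] [-179.8   -0.     1.4] w 0.029 F [ 0.1  0.4 -0.5] t 36.8
d [ 139.7   -1.1 -110.4] rv [-0.2  0.  -0. ] n 4.0 per row [ 34.9  -0.3 -27.6] [-0.05  0.01 -0.01] ik 0.0 [ 36.  24.  -7.   0. -59.  55.]
```

View pics/m1c.png

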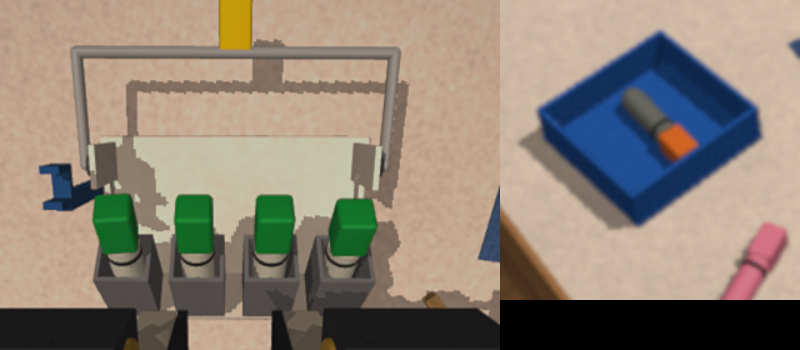

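All four green caps stand in the sleeves, with bands at the mouths. The tub was knocked about 3 cm, but the spent stick is still in it. Before closing I check insertion depth along the bore.

Run:
```python
from h import *
for f in("m1","w3"):
    c=np.load(f+".npz");W=pts(c);hsv=cv2.cvtColor(c["image"],cv2.COLOR_BGR2HSV)
    m=(cv2.inRange(hsv,(45,90,40),(80,255,255))|cv2.inRange(hsv,(4,170,90),(16,255,255)))
    k,l,s,ce=cv2.connectedComponentsWithStats(m)
    for i in range(1,k):
        p=W[l==i]
        if s[i,4]<300 or np.nanmedian(p[:,2])<.06: continue
        th=np.radians(1.4); M=np.array([.4763,.2215,.079]); ex=np.array([np.cos(th),np.sin(th),0])
        d=(p-M)@ex; z=p[:,2]-.079; a=(d+z)*.7071; b=(z-d)*.7071; y=(p-M)@np.array([-np.sin(th),np.cos(th),0])
        # lower end of cap (towards the band): min a on upper face
        print(f,ce[i].round(),"a",np.nanpercentile(a,[2,50,90,95,98]).round(4),"b",np.nanpercentile(b,[5,98]).round(4),"y",np.nanpercentile(y,[3,97]).round(4))
```

```text
m1 [222. 208.] a [0.0172 0.0443 0.0486 0.0491 0.0494] b [-0.0183  0.0046] y [0.0648 0.0871]
m1 [285. 209.] a [0.0165 0.0452 0.0485 0.0489 0.0493] b [-0.0181  0.0047] y [0.0145 0.0364]
m1 [349. 209.] a [0.0172 0.0447 0.0483 0.0487 0.049 ] b [-0.0182  0.0047] y [-0.0363 -0.0141]
m1 [411. 212.] a [0.0162 0.0447 0.0485 0.0488 0.0491] b [-0.0142  0.0064] y [-0.0864 -0.0646]
w3 [220. 221.] a [0.0168 0.0467 0.0489 0.0493 0.0496] b [-0.0167  0.005 ] y [0.0664 0.0878]
```

All four ends sit at the same depth (49 mm) as the original home stick. Now grip the open tab.

Call:
step_arm:
  increments:
    - {"tx":36,"ty":0,"tz":-15,"ax":0,"ay":0,"az":0,"claw":-0.1}
    - {"tx":36,"ty":0,"tz":-25,"ax":0,"ay":0,"az":0,"claw":-0.1}
    - {"tx":37,"ty":0,"tz":-30,"ax":0,"ay":0,"az":0,"claw":-0.1}
    - {"tx":37,"ty":0,"tz":-30,"ax":0,"ay":0,"az":0,"claw":-0.1}
    - {"tx":0,"ty":0,"tz":-30,"ax":0,"ay":0,"az":0,"claw":-0.1}
    - {"tx":0,"ty":0,"tz":0,"ax":0,"ay":0,"az":0,"claw":-0.1}
    - {"tx":0,"ty":0,"tz":0,"ax":0,"ay":0,"az":0,"claw":-0.1}

```text
time_s: 37.45
tcp_pos: [0.6379, 0.2251, 0.1307]
eef_rot: [-179.8, 0.0, 1.5]
contact_force: [0.5, 0.0, 1.0]
gripper_width: 0.0392
```

```bash
python3 go.py .639 .2245 .054 0 1.4;python3 - <<'E'
from h import *
look("wrist",("yellow",),mn=200)
E
```

```text
now [0.6379 0.2251 0.1307] [-179.8    0.     1.5] w 0.0392 F [0.5 0.  1. ] t 37.5
d [  1.1  -0.6 -76.7] rv [-0.2 -0.  -0.1] n 2.0 per row [  0.5  -0.3 -38.4] [-0.08 -0.02 -0.06] ik 0.0 [ 36.  30. -11.  -0. -49.  56.]
tcp [0.6379 0.2251 0.1307] [-1.7984e+02  3.0000e-02  1.5100e+00] j [ 35.8  25.5  -7.3  -0.2 -57.1  55.8] F [0.5 0.  1. ] w 0.0392 t 37.5
yellow [315. 266.] 1895 [0.633 0.225 0.057] [0.617 0.214 0.055] [0.648 0.235 0.058]
```

Call:
step_arm:
  increments:
    - {"tx":0,"ty":0,"tz":-38,"ax":0,"ay":0,"az":0,"claw":-0.1}
    - {"tx":0,"ty":0,"tz":-38,"ax":0,"ay":0,"az":0,"claw":-0.1}
    - {"tx":0,"ty":0,"tz":0,"ax":0,"ay":0,"az":0,"claw":-0.1}
    - {"tx":0,"ty":0,"tz":0,"ax":0,"ay":0,"az":0,"claw":-1}
    - {"tx":0,"ty":0,"tz":0,"ax":0,"ay":0,"az":0,"claw":-1}
    - {"tx":0,"ty":0,"tz":0,"ax":0,"ay":0,"az":0,"claw":-1}
    - {"tx":0,"ty":0,"tz":0,"ax":0,"ay":0,"az":0,"claw":-1}
  newtons: 10

```text
time_s: 38.2
tcp_pos: [0.6402, 0.2245, 0.0583]
eef_rot: [-179.7, -0.3, 1.5]
contact_force: [0.9, -3.6, 6.6]
gripper_width: 0.022
```

Call:
step_arm:
  increments:
    - {"tx":-1.5,"ty":0,"tz":12,"ax":0,"ay":0,"az":0,"claw":-1}
    - {"tx":-2.5,"ty":0,"tz":12,"ax":0,"ay":0,"az":0,"claw":-1}
    - {"tx":-4,"ty":0,"tz":12,"ax":0,"ay":0,"az":0,"claw":-1}
    - {"tx":-6,"ty":0,"tz":11.5,"ax":0,"ay":0,"az":0,"claw":-1}
    - {"tx":-7,"ty":0,"tz":10.5,"ax":0,"ay":0,"az":0,"claw":-1}
    - {"tx":-8.5,"ty":0,"tz":10,"ax":0,"ay":0,"az":0,"claw":-1}
    - {"tx":0,"ty":0,"tz":0,"ax":0,"ay":0,"az":0,"claw":-1}

```text
time_s: 38.9
tcp_pos: [0.6085, 0.2239, 0.126]
eef_rot: [-179.7, -0.1, 1.4]
contact_force: [1.2, -5.2, 2.3]
gripper_width: 0.0221
```

```bash
python3 go.py .6099 .2245 .1218 0 1.4;python3 - <<'E'
from h import *
look("scene",("yellow",),mn=10)
look("side",("yellow",),mn=10)
E
```

```text
now [0.6085 0.2239 0.126 ] [-1.797e+02 -1.000e-01  1.400e+00] w 0.0221 F [ 1.2 -5.2  2.3] t 38.9
d [ 1.4  0.6 -4.2] rv [-0.3  0.1 -0. ] n 1.0 per row [ 1.4  0.6 -4.2] [-0.27  0.13 -0.04] ik 0.0 [ 37.  24. -12.  -0. -55.  54.]
tcp [0.6085 0.2239 0.126 ] [-1.7973e+02 -1.3000e-01  1.4400e+00] j [ 37.3  23.4 -11.6  -0.2 -54.8  54.2] F [ 1.2 -5.2  2.3] w 0.0221 t 38.9
yellow [462. 184.] 15 [0.616 0.224 0.127] [0.608 0.217 0.123] [0.619 0.233 0.131]
tcp [0.6089 0.2239 0.1256] [-1.7974e+02 -1.4000e-01  1.4500e+00] j [ 37.3  23.4 -11.6  -0.2 -54.7  54.2] F [ 1.2 -5.3  3. ] w 0.022 t 39.0
yellow [261. 168.] 29 [0.595 0.222 0.114] [0.587 0.21  0.105] [0.604 0.234 0.128]
```

Bar is following. Continue the arc to closed.

Call:
step_arm:
  increments:
    - {"tx":-10,"ty":0,"tz":8,"ax":0,"ay":0,"az":0,"claw":-1}
    - {"tx":-10.5,"ty":0,"tz":6.5,"ax":0,"ay":0,"az":0,"claw":-1}
    - {"tx":-11,"ty":0,"tz":5.5,"ax":0,"ay":0,"az":0,"claw":-1}
    - {"tx":-12,"ty":0,"tz":4.5,"ax":0,"ay":0,"az":0,"claw":-1}
    - {"tx":-12.5,"ty":0,"tz":3,"ax":0,"ay":0,"az":0,"claw":-1}
    - {"tx":-12.5,"ty":0,"tz":1.5,"ax":0,"ay":0,"az":0,"claw":-1}
    - {"tx":-13,"ty":0,"tz":0,"ax":0,"ay":0,"az":0,"claw":-1}
    - {"tx":-8,"ty":0,"tz":-1,"ax":0,"ay":0,"az":0,"claw":-1}
    - {"tx":0,"ty":0,"tz":0,"ax":0,"ay":0,"az":0,"claw":-1}

```text
time_s: 39.9
tcp_pos: [0.5178, 0.2223, 0.1525]
eef_rot: [-179.9, 0.0, 1.4]
contact_force: [-1.3, -11.1, 3.1]
gripper_width: 0.0221
```

```bash
python3 go.py .5145 .2245 .1507 0 1.4;python3 - <<'E'
from h import *
look("scene",("yellow",),mn=10)
look("side",("yellow",),mn=10)
E
```

```text
now [0.5178 0.2223 0.1525] [-179.9    0.     1.4] w 0.0221 F [ -1.3 -11.1   3.1] t 39.9
d [-3.3  2.2 -1.8] rv [-0.1 -0.  -0. ] n 1.0 per row [-3.3  2.2 -1.8] [-0.1  -0.03 -0.04] ik 0.0 [ 44.  15. -21.  -0. -54.  48.]
tcp [0.5178 0.2223 0.1525] [-1.7989e+02  3.0000e-02  1.4400e+00] j [ 43.1  14.7 -20.8  -0.1 -54.5  48.4] F [ -1.3 -11.1   3.1] w 0.0221 t 39.9
yellow [436. 162.] 47 [0.527 0.222 0.148] [0.52  0.211 0.132] [0.531 0.23  0.16 ]
tcp [0.518  0.2223 0.1525] [-1.799e+02  3.000e-02  1.440e+00] j [ 43.1  14.7 -20.7  -0.1 -54.5  48.5] F [ -0.9 -10.2   5.9] w 0.0216 t 40.0
```

Call:
step_arm:
  increments:
    - {"tx":-2,"ty":-1,"tz":-0.5,"ax":0,"ay":0,"az":0,"claw":-1}
    - {"tx":-2,"ty":-1,"tz":-0.5,"ax":0,"ay":0,"az":0,"claw":-1}
    - {"tx":-2,"ty":0,"tz":-0.5,"ax":0,"ay":0,"az":0,"claw":-1}
    - {"tx":0,"ty":0,"tz":0,"ax":0,"ay":0,"az":0,"claw":-1}

```text
time_s: 40.4
tcp_pos: [0.5137, 0.2221, 0.1515]
eef_rot: [-179.7, -0.1, 1.5]
contact_force: [-1.6, -5.6, 7.6]
gripper_width: 0.0219
```

Call:
step_arm:
  increments:
    - {"tx":-2,"ty":0,"tz":-0.5,"ax":0,"ay":0,"az":0,"claw":-1}
    - {"tx":-1,"ty":0,"tz":0,"ax":0,"ay":0,"az":0,"claw":-1}
    - {"tx":0,"ty":0,"tz":0,"ax":0,"ay":0,"az":0,"claw":-1}

```text
time_s: 40.7
tcp_pos: [0.5127, 0.2222, 0.1513]
eef_rot: [-179.7, -0.3, 1.5]
contact_force: [9.3, -8.2, 2.7]
gripper_width: 0.022
```

Stop reached (9 N in x). Release, rise and look.

Call:
step_arm:
  increments:
    - {"tx":0,"ty":0,"tz":0,"ax":0,"ay":0,"az":0,"claw":-0.1}
    - {"tx":0,"ty":0,"tz":0,"ax":0,"ay":0,"az":0,"claw":-0.1}
    - {"tx":0,"ty":0,"tz":0,"ax":0,"ay":0,"az":0,"claw":-0.1}
    - {"tx":0,"ty":0,"tz":20,"ax":0,"ay":0,"az":0,"claw":-0.1}
    - {"tx":-2,"ty":0,"tz":40,"ax":0,"ay":0,"az":0,"claw":-0.1}
    - {"tx":-9,"ty":0,"tz":50,"ax":0,"ay":0,"az":0,"claw":-0.1}
    - {"tx":-9,"ty":0,"tz":20,"ax":0,"ay":0,"az":0,"claw":-0.1}
    - {"tx":0,"ty":0,"tz":0,"ax":0,"ay":0,"az":0,"claw":-0.1}
    - {"tx":0,"ty":0,"tz":0,"ax":0,"ay":0,"az":0,"claw":-0.1}

```text
time_s: 41.6
tcp_pos: [0.4904, 0.223, 0.2786]
eef_rot: [-179.7, -0.1, 1.5]
contact_force: [0.5, -0.3, -0.3]
gripper_width: 0.0396
```

Run:
```python
from h import *
c,W=look("wrist",("yellow","green"),save="n1",mn=200)
hsv=cv2.cvtColor(c["image"],cv2.COLOR_BGR2HSV); m=cv2.inRange(hsv,(20,150,80),(32,255,255))>0
p=W[m]; 
for z in np.arange(.125,.165,.005):
    k=p[abs(p[:,2]-z)<.0025]
    if len(k)>3: print(z.round(3),len(k),np.median(k[:,0]).round(4))
print("rod",[np.nanmedian(W[v,u]) and W[v,u].round(4).tolist() for v in range(150,240,4) for u in (270,) if W[v,u][2]>.11 and W[v,u][0]>.49])
c2,W2=look("side",("yellow",),mn=10,save="n1side")
c3,W3=look("scene",("yellow","orange"),mn=10,save="n1scene")
a=cv2.resize(c["image"][100:300,150:490],(470,276)); b=cv2.resize(c2["image"][130:250,180:300],(276,276),interpolation=2)
cv2.imwrite("pics/n1c.png",np.hstack([a,b]))
```

```text
tcp [0.4904 0.223  0.2786] [-1.7966e+02 -8.0000e-02  1.4600e+00] j [ 45.2   6.4 -13.6  -0.2 -69.7  46.4] F [ 0.5 -0.3 -0.3] w 0.0396 t 41.6
yellow [317. 194.] 736 [0.52  0.222 0.154] [0.513 0.212 0.129] [0.526 0.232 0.158]
green [227. 207.] 1006 [0.501 0.297 0.106] [0.484 0.287 0.093] [0.513 0.309 0.113]
green [286. 207.] 951 [0.501 0.248 0.107] [0.484 0.237 0.094] [0.515 0.259 0.113]
green [346. 208.] 939 [0.502 0.197 0.107] [0.486 0.186 0.094] [0.515 0.208 0.113]
green [405. 208.] 1110 [0.504 0.148 0.109] [0.486 0.136 0.092] [0.516 0.158 0.116]
0.13 59 0.5255
0.135 67 0.5245
0.14 74 0.5233
0.145 80 0.5222
0.15 68 0.5211
0.155 319 0.5169
0.16 64 0.5176
rod [[0.5249, 0.258, 0.1284], [0.5216, 0.2581, 0.1271]]
tcp [0.4902 0.2227 0.2776] [-179.74    0.      1.45] j [ 45.2   6.4 -13.7  -0.2 -69.7  46.4] F [-0.   0.5 -0.3] w 0.0394 t 41.6
yellow [238. 170.] 25 [0.513 0.216 0.148] [0.508 0.207 0.131] [0.52  0.227 0.159]
tcp [0.4903 0.2225 0.2771] [-1.7978e+02  4.0000e-02  1.4300e+00] j [ 45.1   6.5 -13.7  -0.2 -69.7  46.4] F [ 0.9 -0.1  0.2] w 0.0396 t 41.7
yellow [434. 162.] 68 [0.521 0.218 0.145] [0.516 0.21  0.131] [0.526 0.23  0.159]
orange [477. 217.] 188 [0.777 0.069 0.21 ] [0.76  0.057 0.199] [0.791 0.087 0.214]
orange [240. 296.] 114 [ 0.492 -0.386  0.029] [ 0.476 -0.396  0.019] [ 0.508 -0.375  0.032]
```

View pics/n1c.png

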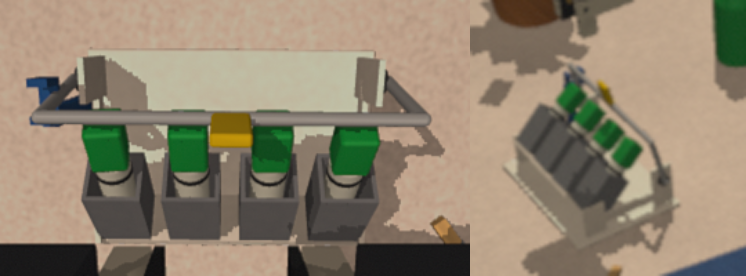

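The bar lies in the catch. Tab lean measures -0.22 rad against -0.21 for closed, the four caps are under the bar, and the spent stick is in the tub. Handing in.

```bash
python3 -c "
from plant import r
print(r.close_job())"
```

```text
the job is handed in; nothing more can be done
None
```

I swung the bar open, moved the one spent stick from sleeve 4 to the tub, and put all four fresh sticks in sleeves 1 to 4, cap up. Then I swung the bar closed to its stop and handed the job in at about 42 s of the 210 s.

My last checks:
- **Fresh sticks:** all four cap ends sit at the same depth along the bore as the spent stick did when home, with the bands at the mouths.
- **Bar:** the tab leans about -0.22 rad, against -0.21 for fully closed, and the arm felt the stop at about 9 N. The gripper is clear of everything.
- **Tub:** it was knocked about 3 cm during the run. It still looks upright, and the spent stick is still inside.

One setback along the way: the 45° forward tilt I first planned hit a joint limit. I picked the sticks up with a backward tilt and inserted them at about 10° instead.

No check failed at the end. I did not measure the cup, bottle, carton, peg and brush individually, but I did not notice the arm touch any of them.

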